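Stand lacquered finials to dry in the air stream

ROBOT

A 7-joint arm with a two-finger parallel gripper is mounted at the origin on the work surface. World frame = base frame: x ahead of the robot, y to its left, z up, the work surface at z = 0. Lengths are in m, angles in rad, forces in N, time in s.
With the tool pointing down it reaches from about 0.425 to 0.95 m from the base axis. Payload 4.7 kg.
Tool frame: the origin (TCP) lies midway between the tips of the shut fingers; the grasp point (between the pads) lies env.grasp_offset behind it (env.grasp_offset is the distance from the TCP to the grasp point, in m); z points along the fingers, y is the line along which they close (so a half turn about z gives the same grasp; the last joint's range is limited). The gripper opens to 85 mm and grips with 20 to 120 N. Pads are 22 mm wide; open, the fingers measure 114 mm over their backs; the gripper's body (76 mm by 85 mm) begins 54 mm behind the grasp point. The pads swing forward as they close: fully open they stand 13 mm farther back than shut.
Start: joints at [-1.139, 0.469, -0.049, 1.532, 0.024, 1.141, -0.082], TCP at [0.3, 0.605, 0.231] pointing down, gripper open.
Joint ranges: [-2.59, 2.59], [-0.33, 1.99], [-1.39, 1.29], [0.1, 2.45], [-1.04, 4.18], [0.21, 1.99], [-2.66, 2.66]. Speed limits (rad/s): [2.57, 2.57, 3.14, 3.14, 3.14, 3.14, 3.14].

INTERFACE

Orientations are given as a rotation vector (axis times angle).
In Python, from workcell import env gives the robot as it stands.
- The arm moves only by the tool jog_arm, never from a script. Its argument "plan" is a list of rows, each a list of 5 numbers: the shift along the tool's x, y, z in mm, then the turn about the tool's z in degrees, then the finger opening in mm, from 0 to 85.4. A call has 1 to 8 rows; each row shifts and turns the commanded pose from where the row before left it, along the tool's axes as they then stand; what a row does not reach is not made up. A row lasts 1/10 s, in which the tool goes at most 50 mm and 8.59 degrees, less where a joint would pass 70% of its speed; a pose out of reach is approached as far as the arm can. A call is refused whole if a number of a shift passes 50 or a number of a turn 8.59, either way. A call with a gripper value outside its range is refused whole. The fingers move at their own pace and stop on an object; "grip_force" is the grip in N (left out, the last holds). Time passes only in rows, so rows that do not move let the fingers close. It gives the time, the measured TCP pose, the force, the opening and the grip force at its end, in the units of the state.
- env.observe(): the state, without advancing time (a new reading comes with each control period).
- env.read_camera(name): name is "side" or "top"; returns the picture (384x512x3 uint8, red, green, blue); there is no depth.
- env.get_calibration(name): a dict with "intrinsics" (3x3 intrinsics, pixels), "R" (3x3) and "t" (3): a world point X has camera coordinates R X + t. Camera axes: x right, y down, z forward; pixel columns grow to the right and rows downward; lengths in m; the calibration is good to about 2 mm. A picture is of the moment at which its call begins. get_calibration takes no time and is no camera call.
- env.close_job(): hands the job in; it is judged then, once.
Trained networks look in the newest picture that a camera, given by its name, has taken for a name from the list of things; names that differ only in an ending like _2 or _b are one class to them, and where a whole thing is asked for, a point or a joint stands for the part that bears it (a point fixed in the world has none). Each returns a list of dicts, best first, with "score" (0 to 1); they miss things now and then, are a little off and sometimes report something else, mostly with a low value. They report only what shows in the picture. A call takes as long as a camera call. They do not tell look-alikes from the thing itself.
- env.search_frame(camera, name): "pixel" ([column, row] in pixels, amid what is visible of it).
- env.silhouettes(camera, name): "pixels" (384x512 bool, what is visible of it) and "pixel" ([column, row] in pixels, amid what is visible of it).
- env.tip_of(camera, name): "pixel" ([column, row] in pixels: a listed point, or the origin of a listed thing).
The state is a dict: "t": time; "joints": joint angles; "joint_vel": joint speeds; "joint_efforts": joint torques, N m; "eef_pos": TCP position; "orientation": TCP orientation; "contact_force": force on the tool from outside, world axes, zero at the start; "moment": the same for the moment, N m; "opening": opening from 0.0 (shut) to 1.0 (fully open); "grip_force": force on a finger pad.
Only numpy, scipy, OpenCV 4.12 (cv2) and the standard library are available. Lean on these libraries where they do the work, as an engineer would, in place of code of your own. Each camera call takes 0.05 s, during which the arm holds its last target. There are 200 camera calls.

TASK

Get the drying station ready: put the file and the chisel that lie on the round wooden block into the steel tray, and shut the air valve completely. With the air still off, take every brass finial out of the rack and stand it upright on a green spot of the block, one to a spot, letting go slowly and checking that it stays standing still. When they all stand, open the air valve half way (lever at 45 degrees) and leave everything so, without disturbing the lacquer jar and the tin.

Things in the scene. Friction and masses are not known exactly. Their poses are not given: they have to be found in the camera images.
- block: round hardwood drying block (log slice), fixed, 260 mm across, 45 mm high, flat top with four green spots in white rings. Origin: centre of the underside; z up, x and y turn with it
- spot0 (a point): centre of one green drying spot (48 mm across with its white ring) on top of the drying block, 90 mm from the neighbouring spots; its height is that of the block's top
- spot1 (a point): centre of one green drying spot (48 mm across with its white ring) on top of the drying block, 90 mm from the neighbouring spots; its height is that of the block's top
- spot2 (a point): centre of one green drying spot (48 mm across with its white ring) on top of the drying block, 90 mm from the neighbouring spots; its height is that of the block's top
- spot3 (a point): centre of one green drying spot (48 mm across with its white ring) on top of the drying block, 90 mm from the neighbouring spots; its height is that of the block's top
- rack: plywood carrying rack, fixed, 150 x 150 x 30 mm, with four square sockets 31 mm wide and 15 mm deep, at x, y = +-40 mm from its centre. Origin: centre of the underside, z up; finials' feet stand on the socket floors, 15 mm above the table
- finial0: brass finial, 136 mm tall, 0.15 to 0.3 kg, top-heavy (tips over beyond about 10 degrees): flat square foot 28 x 28 x 10 mm, thin stem, bud with a straight round part 36 mm in diameter from 86 to 114 mm above the underside (grip here), pointed tip. Origin: centre of the underside; z to its tip. Starts upright in a socket of the rack; 3 or 4 of finial0 to finial3 are present, the rest None
- finial1: brass finial, 136 mm tall, 0.15 to 0.3 kg, top-heavy (tips over beyond about 10 degrees): flat square foot 28 x 28 x 10 mm, thin stem, bud with a straight round part 36 mm in diameter from 86 to 114 mm above the underside (grip here), pointed tip. Origin: centre of the underside; z to its tip. Starts upright in a socket of the rack; 3 or 4 of finial0 to finial3 are present, the rest None
- finial2: brass finial, 136 mm tall, 0.15 to 0.3 kg, top-heavy (tips over beyond about 10 degrees): flat square foot 28 x 28 x 10 mm, thin stem, bud with a straight round part 36 mm in diameter from 86 to 114 mm above the underside (grip here), pointed tip. Origin: centre of the underside; z to its tip. Starts upright in a socket of the rack; 3 or 4 of finial0 to finial3 are present, the rest None
- finial3: brass finial, 136 mm tall, 0.15 to 0.3 kg, top-heavy (tips over beyond about 10 degrees): flat square foot 28 x 28 x 10 mm, thin stem, bud with a straight round part 36 mm in diameter from 86 to 114 mm above the underside (grip here), pointed tip. Origin: centre of the underside; z to its tip. Starts upright in a socket of the rack; 3 or 4 of finial0 to finial3 are present, the rest None
- file: flat file lying flat on the drying block at the start, 160 mm long along its x: orange handle 70 x 24 x 22 mm (x from -55 to +15 mm), dark steel blade 90 x 22 x 8 mm (x from +15 to +105 mm). Origin: on the underside, within the handle near its blade end; grip it there across y. z up. May get knocked
- chisel: blue cold chisel lying flat on the drying block at the start, a bar 18 x 18 mm, 150 mm long along its x (x from -70 to +80 mm, the last 30 mm a 10 mm high steel tip). Origin: underside, near the middle; grip it there across y. z up. May get knocked
- tray: open dark steel tool tray, fixed, 240 mm (its x) x 170 mm (its y), walls 4 mm thick and 45 mm high, floor 4 mm. Origin: centre of the underside, z up. It lies to the robot's right
- valve (a joint): angle of the red lever of the air valve, rad: 0 = shut (lever across the pipe, pointing to the robot's side; hard stop), 1.571 = open (lever along the pipe, pointing to +y; hard stop). It swings level about the vertical axis at point valve_pivot, clockwise from above as it opens, and stays where it is left; about 0.12 N m of friction
- valve_grip (a point): middle of the red sleeve of the valve lever, 85 mm from the pivot: sleeve 66 mm along the lever, 16 mm wide, 26 mm high, its middle 98 mm above the table (its underside 85 mm, the pipe's top 67 mm). x axis along the lever towards the pivot. Can be pinched across from above
- valve_pivot (a point): point on the vertical axis of the valve lever, at the height of the middle of its sleeve; fixed, it turns with the pipe (pipe along its y)
- lacquer: bystander: amber jar of lacquer with black cap, 66 mm across, 100 mm high; origin: centre of the underside
- tin: bystander: bare metal tin, 74 mm across, 90 mm high; origin: centre of the underside
There are look-alikes about, which are no part of the job. Leave any red look-alike of the finial0 alone.

How it is judged:
By the outcome, as a careful person would: the job done as asked, in the order asked, and still so for the second after the job is handed in, with the robot touching nothing.
Of finial0, finial1, finial2, finial3 only 3 to 4 are there at a start; the rules pass over those that are not, and their reading is None.
At some moment in a run one of file, chisel may be knocked a few centimetres aside while the robot is not near it.
It also fails if it takes over 210 s, if anything falls off the work surface, if the arm or the gripper's body presses on something with over 40 N, if the wrist force passes 120 N, or if a joint passes its speed limit or range.

## Working session

There is one attempt and no reset: what is moved stays moved. The work goes in short steps, Python scripts to look and compute and a tool call to move; the robot and the scene stay as the last step left them, time stands still between calls to the robot, and variables do not carry over. Pictures are saved under pics/ and viewed, at most 14 in all, crops included, and the job is handed in when it is done.

Besides the shell and the picture viewer there is one more tool, called after "Request:" as name([rows], argument=value, ...), one row to a line, values as JSON. jog_arm: Moves the arm, as the interface text tells. Its arguments: {"type":"object","properties":{"plan":{"type":"array"},"grip_force":{"type":"number"}},"required":["plan"]}

```bash
mkdir -p pics; ls; cat > h.py <<'E'
import numpy as np, cv2
from workcell import env
from scipy.spatial.transform import Rotation as Ro
def ray(cam,px):
    c=env.get_calibration(cam);K,R,t=map(np.array,(c['intrinsics'],c['R'],c['t']))
    o=-R.T@t; d=R.T@np.linalg.inv(K)@np.array([px[0],px[1],1.]); return o,d
def onz(cam,px,z):
    o,d=ray(cam,px); return o+d*(z-o[2])/d[2]
def proj(cam,X):
    c=env.get_calibration(cam);K,R,t=map(np.array,(c['intrinsics'],c['R'],c['t']))
    p=K@(R@np.array(X)+t); return p[:2]/p[2]
def tri(p,q):
    o1,d1=ray('top',p);o2,d2=ray('side',q)
    A=np.stack([d1,-d2],1);s=np.linalg.lstsq(A,o2-o1,rcond=None)[0]
    a,b=o1+s[0]*d1,o2+s[1]*d2; return (a+b)/2,np.linalg.norm(a-b)
def snap(cam,name):
    im=env.read_camera(cam);cv2.imwrite(f'pics/{name}.png',im[:,:,::-1]);return im
def st():
    s=env.observe();R=Ro.from_rotvec(s['orientation']).as_matrix()
    print('t',round(s['t'],2),'pos',np.round(s['eef_pos'],4),'x',np.round(R[:,0],3),'y',np.round(R[:,1],3),'z',np.round(R[:,2],3),'op',round(s['opening'],3),'F',np.round(s['contact_force'],1),'g',s['grip_force'],'j',np.round(s['joints'],2));return s,R
E
python3 - <<'E'
from h import *
np.set_printoptions(suppress=True,precision=4)
a=snap('top','t0');b=snap('side','s0')
cv2.imwrite('pics/both.png',cv2.resize(np.vstack([a,b]),None,fx=.78,fy=.78)[:,:,::-1])
print(env.grasp_offset);st()
for n in ['block','rack','file','chisel','tray','valve_grip','valve_pivot','lacquer','tin','finial0','spot0']:
  for c in ['top','side']:
    print(n,c,[(np.round(d['pixel']).tolist(),round(d['score'],2)) for d in env.tip_of(c,n)])
for c in ['top','side']:
  o,d=ray(c,[256,192]);print(c,o,d)
E
```

```text
pics
0.0187
t 0.1 pos [0.2999 0.6041 0.2304] x [-0.896  0.445 -0.   ] y [ 0.445  0.896 -0.002] z [-0.001 -0.002 -1.   ] op 1.006 F [-0.5 -0.7 -0.8] g 0.0 j [-1.14  0.47 -0.05  1.53  0.02  1.14 -0.08]
block top [([239.0, 221.0], 0.91)]
block side [([234.0, 196.0], 0.86)]
rack top [([145.0, 228.0], 0.95), ([304.0, 171.0], 0.27)]
rack side [([214.0, 141.0], 0.92), ([249.0, 186.0], 0.65), ([233.0, 207.0], 0.21)]
file top [([242.0, 235.0], 0.96)]
file side [([217.0, 194.0], 0.63)]
chisel top [([254.0, 216.0], 0.74)]
chisel side [([238.0, 196.0], 0.52)]
tray top [([340.0, 242.0], 0.84), ([338.0, 160.0], 0.45)]
tray side [([241.0, 272.0], 0.75), ([251.0, 188.0], 0.31), ([210.0, 192.0], 0.24)]
valve_grip top [([308.0, 169.0], 0.77)]
valve_grip side [([289.0, 212.0], 0.85)]
valve_pivot top [([337.0, 161.0], 0.79)]
valve_pivot side [([308.0, 228.0], 0.56)]
lacquer top [([192.0, 156.0], 0.61)]
lacquer side [([271.0, 160.0], 0.77)]
tin top [([411.0, 218.0], 0.92), ([306.0, 169.0], 0.63)]
tin side [([229.0, 176.0], 0.74), ([284.0, 334.0], 0.61)]
finial0 top [([115.0, 155.0], 0.87), ([90.0, 230.0], 0.82), ([161.0, 215.0], 0.81), ([134.0, 209.0], 0.7), ([122.0, 239.0], 0.69), ([92.0, 193.0], 0.61), ([130.0, 174.0], 0.56)]
finial0 side [([253.0, 121.0], 0.65), ([201.0, 132.0], 0.6), ([217.0, 148.0], 0.59), ([196.0, 122.0], 0.58), ([224.0, 115.0], 0.57), ([243.0, 132.0], 0.54), ([215.0, 132.0], 0.43), ([210.0, 142.0], 0.41)]
spot0 top [([218.0, 215.0], 0.89), ([235.0, 240.0], 0.84), ([239.0, 199.0], 0.71), ([260.0, 222.0], 0.6)]
spot0 side [([212.0, 190.0], 0.97), ([252.0, 188.0], 0.92), ([232.0, 205.0], 0.76), ([230.0, 175.0], 0.66)]
top [ 0.465  -0.0387  1.0633] [ 0.1201  0.0027 -0.9929]
side [ 0.3475 -0.7845  1.008 ] [ 0.1909  0.6054 -0.7732]
```

```bash
python3 - <<'E'
import cv2
a=cv2.imread('pics/t0.png')[110:300,50:450];b=cv2.imread('pics/s0.png')[70:370,150:400]
cv2.imwrite('pics/t0c.png',cv2.resize(a,None,fx=2,fy=2,interpolation=2));cv2.imwrite('pics/s0c.png',cv2.resize(b,None,fx=2,fy=2,interpolation=2))
E
```

```text
(no output)
```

View pics/t0c.png

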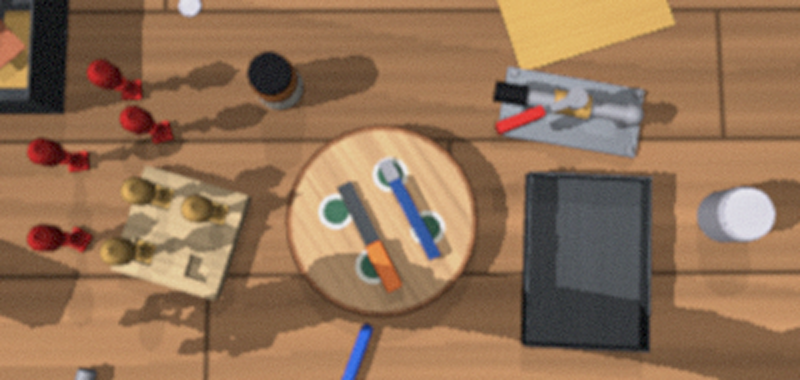

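View pics/s0c.png

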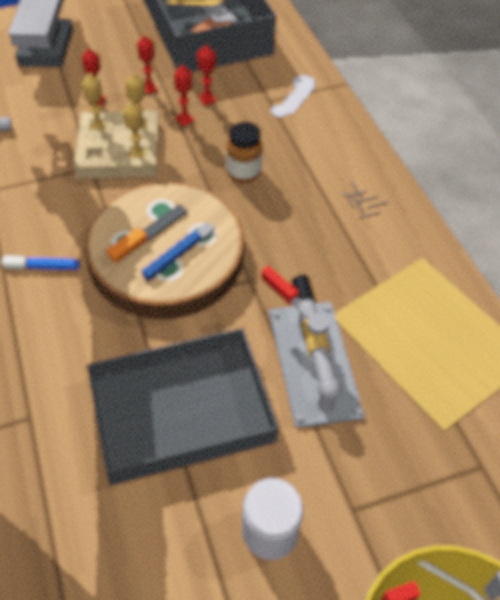

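The top view shows three brass finials in the rack, with tops at about (119,205), (147,214) and (108,235). There are four red look-alikes around it. The file and chisel lie on the block, and the lever is partly open with its sleeve at about (310,170). Next I'll work out positions.

```bash
python3 - <<'E'
from h import *
np.set_printoptions(suppress=True,precision=4)
env.read_camera('top');env.read_camera('side')
T=lambda n,a,b:print(n,*tri(a,b))
def g(c,n):return env.tip_of(c,n)
for n in ['file','chisel','block','rack','tray','valve_grip','valve_pivot','lacquer','tin']:
  p=g('top',n)[0]['pixel'];q=g('side',n)[0]['pixel'];T(n,p,q)
  z={'file':.045,'chisel':.045,'block':0,'rack':0,'tray':0,'valve_grip':.098,'valve_pivot':.098}.get(n,0)
  print('   ',onz('top',p,z),onz('side',q,z))
print('spots')
for c in['top','side']:
  for d in g(c,'spot0'):print(c,onz(c,d['pixel'],.045)[:2],round(d['score'],2))
print('finial origins z=.015')
for c in['top','side']:
  for d in g(c,'finial0'):print(c,np.round(d['pixel']),onz(c,d['pixel'],.015)[:2],round(d['score'],2))
for n,z in [('file',.056),('chisel',.06)]:
  for d in env.silhouettes('top',n)[:2]:
    ys,xs=np.nonzero(d['pixels']);P=np.array([onz('top',(x,y),z)[:2] for x,y in zip(xs,ys)])
    m=P.mean(0);w,v=np.linalg.eigh(np.cov(P.T));L=(P-m)@v[:,1];print(n,d['score'],m,'dir',v[:,1],np.degrees(np.arctan2(v[1,1],v[0,1])),'ext',L.min(),L.max())
# finial bud from silhouette
for d in env.silhouettes('top','finial0'):
    print(np.round(d['pixel']),round(d['score'],2),d['pixels'].sum())
E
```

```text
file [0.4651 0.0056 0.0483] 0.0035907512383602604
    [0.4669 0.0055 0.045 ] [0.4637 0.0087 0.045 ]
chisel [ 0.5209 -0.0334  0.0664] 0.010223558162947627
    [ 0.5169 -0.0324  0.045 ] [ 0.53  -0.017  0.045]
block [ 0.5204  0.0117 -0.0053] 0.0008173626840518154
    [0.5197 0.0115 0.    ] [0.5199 0.0074 0.    ]
rack [0.4892 0.2758 0.0243] 0.006366841585231292
    [0.4866 0.2837 0.    ] [0.4959 0.3014 0.    ]
tray [ 0.4542 -0.2737 -0.002 ] 0.003192708028935038
    [ 0.4558 -0.2735  0.    ] [ 0.4524 -0.2745  0.    ]
valve_grip [ 0.641  -0.1702  0.0854] 0.0034128570654980163
    [ 0.6371 -0.1682  0.098 ] [ 0.6387 -0.1786  0.098 ]
valve_pivot [ 0.6746 -0.2589  0.1007] 0.0019290378466809755
    [ 0.6762 -0.2597  0.098 ] [ 0.6746 -0.2573  0.098 ]
lacquer [0.7063 0.1469 0.0155] 0.0005779867518785636
    [0.7102 0.1496 0.    ] [0.7117 0.1615 0.    ]
tin [ 0.5194 -0.4724  0.0061] 0.0012561692969661092
    [ 0.5204 -0.475   0.    ] [ 0.5198 -0.4704  0.    ]
spots
top [ 0.5034 -0.0545] 0.89
top [0.458  0.0192] 0.74
top [0.5718 0.0091] 0.7
top [0.5194 0.0692] 0.57
side [0.5723 0.0071] 0.97
side [0
[... 371 characters left out ...]
[0.4873 0.429 ] 0.52
side [218. 133.] [0.5437 0.3218] 0.5
side [218. 148.] [0.5227 0.2396] 0.47
side [226. 110.] [0.6103 0.4515] 0.45
file 0.64 [0.4832 0.0203] dir [-0.8972 -0.4416] -153.79086525566598 ext -0.08737807266730485 0.07374568643122273
chisel 0.65 [ 0.5272 -0.0307] dir [-0.8864 -0.4629] -152.42660708022495 ext -0.07402177214750556 0.07528229484514545Traceback (most recent call last):
  File "<stdin>", line 18, in <module>
  File "h.py", line 8, in onz
    o,d=ray(cam,px); return o+d*(z-o[2])/d[2]
        ~~~^^^^^^^^
  File "h.py", line 5, in ray
    c=env.get_calibration(cam);K,R,t=map(np.array,(c['intrinsics'],c['R'],c['t']))
ValueError: time passes only in moves, steps and waits
```

```bash
cat >> h.py <<'E'
import json
_gc=env.get_calibration; _C={}
def _cal(n):
    if n not in _C:_C[n]=_gc(n)
    return _C[n]
def ray(cam,px):
    c=_cal(cam);K,R,t=map(np.array,(c['intrinsics'],c['R'],c['t']))
    return -R.T@t, R.T@np.linalg.inv(K)@np.array([px[0],px[1],1.])
def rows(ways,step=40,p=None,R=None):
    """ways: list of (xyz, yaw deg of tool x or None, opening mm); chained; prints calls of <=8 rows"""
    if p is None: s,R=st();p=np.array(s['eef_pos'])
    out=[]
    for X,yaw,op in ways:
        X=np.array(X,float)
        cy=np.degrees(np.arctan2(R[1,0],R[0,0]))
        dy=0 if yaw is None else -((yaw-cy+90)%180-90)   # about tool z (down)
        n=int(max(np.ceil(np.linalg.norm(X-p)*1000/step-.1),np.ceil(abs(dy)/8.5),1)); left=dy
        for k in range(n):
            d=np.round(R.T@(X-p)*1000/(n-k)); a=round(left/(n-k),0 if abs(left)>1 else 1); left-=a
            p=p+R@d/1000; R=R@Ro.from_rotvec([0,0,np.radians(a)]).as_matrix()
            out.append([int(v) for v in d]+[a,op])
    for i in range(0,len(out),8):print(json.dumps(out[i:i+8]).replace('.0,',',').replace('-0,','0,'))
    return p,R
E
python3 - <<'E'
from h import *
p,R=rows([([.466,.009,.2],207,60),([.466,.009,.085],207,50)])
print(p)
E
```

```text
t 2.5 pos [0.3001 0.6046 0.2313] x [-0.896  0.445  0.   ] y [0.445 0.896 0.   ] z [ 0.  0. -1.] op 1.0 F [ 0.3 -1.   0.2] g 0.0 j [-1.14  0.47 -0.05  1.53  0.02  1.14 -0.08]
[[-26, -29, 2, -3, 60], [-24, -30, 2, -3, 60], [-23, -31, 2, -3, 60], [-21, -32, 2, -3, 60], [-19, -34, 2, -3, 60], [-18, -34, 2, -3, 60], [-16, -35, 2, -4, 60], [-13, -36, 2, -3, 60]]
[[-11, -37, 2, -4, 60], [-9, -38, 2, -3, 60], [-7, -38, 2, -4, 60], [-4, -39, 2, -3, 60], [-2, -39, 2, -4, 60], [1, -38, 2, -3, 60], [3, -39, 2, -4, 60], [6, -38, 1, -3, 60]]
[[0, 0, 38, -0.1, 50], [0, 0, 39, -0.2, 50], [0, 0, 38, -0.1, 50]]
[0.46587    0.0087297  0.08527956]
```

Request:
jog_arm([
  [-26,-29,2,-3,60],
  [-24,-30,2,-3,60],
  [-23,-31,2,-3,60],
  [-21,-32,2,-3,60],
  [-19,-34,2,-3,60],
  [-18,-34,2,-3,60],
  [-16,-35,2,-4,60],
  [-13,-36,2,-3,60],
], grip_force=40)

```text
t: 3.3
eef_pos: [0.384, 0.3062, 0.2155]
orientation: [0.035, 3.141, 0.001]
contact_force: [0.8, -1.1, -0.3]
opening: 0.703
grip_force: 0.0
```

Request:
jog_arm([
  [-11,-37,2,-4,60],
  [-9,-38,2,-3,60],
  [-7,-38,2,-4,60],
  [-4,-39,2,-3,60],
  [-2,-39,2,-4,60],
  [1,-38,2,-3,60],
  [3,-39,2,-4,60],
  [6,-38,1,-3,60],
])

```text
t: 4.1
eef_pos: [0.4662, 0.0071, 0.2005]
orientation: [-0.726, 3.056, 0.0]
contact_force: [0.9, 0.3, 0.2]
opening: 0.703
grip_force: 0.0
```

Request:
jog_arm([
  [0,0,38,0,50],
  [0,0,39,0,50],
  [0,0,0,0,50],
])

```text
t: 4.4
eef_pos: [0.4623, 0.0081, 0.1197]
orientation: [0.719, -3.048, -0.002]
contact_force: [-1.5, 0.8, 1.1]
opening: 0.587
grip_force: 0.0
```

```bash
python3 - <<'E'
from h import *
p,R=rows([([.466,.009,.051],207,50)])
env.read_camera('top')
for n,z in [('file',.045),('chisel',.045)]:
    for d in env.tip_of('top',n)[:1]:print(n,onz('top',d['pixel'],z))
snap('side','s1')
E
```

```text
t 4.4 pos [0.4623 0.0081 0.1197] x [-0.894 -0.447  0.009] y [-0.447  0.894  0.003] z [-0.01  -0.001 -1.   ] op 0.587 F [-1.5  0.8  1.1] g 0.0 j [-0.23  0.27  0.14  2.14 -0.05  0.74  1.98]
[[-2, -1, 34, -0.2, 50], [-2, 0, 35, -0.2, 50]]
chisel [ 0.50678262 -0.02768119  0.045     ]
```

Request:
jog_arm([
  [-2,0,30,0,50],
  [-2,0,30,0,50],
  [0,0,0,0,50],
])

```text
t: 4.9
eef_pos: [0.4685, 0.0109, 0.0624]
orientation: [0.724, -3.054, -0.001]
contact_force: [-1.1, 0.6, -0.0]
opening: 0.586
grip_force: 0.0
```

```bash
python3 - <<'E'
from h import *
p,R=rows([([.466,.009,.05],207,50)])
snap('side','s1')
q=proj('side',[.466,.009,.05]);print(q)
im=cv2.imread('pics/s1.png')[110:290,130:330];cv2.imwrite('pics/s1c.png',cv2.resize(im,None,fx=3,fy=3,interpolation=2))
E
```

```text
t 4.9 pos [0.4685 0.0109 0.0624] x [-0.894 -0.449  0.003] y [-0.449  0.894  0.001] z [-0.003 -0.    -1.   ] op 0.586 F [-1.1  0.6 -0. ] g 0.0 j [-0.22  0.38  0.12  2.17 -0.08  0.6   2.  ]
[[3, -1, 12, -0.3, 50]]
[217.72323003 191.08853144]
```

View pics/s1c.png

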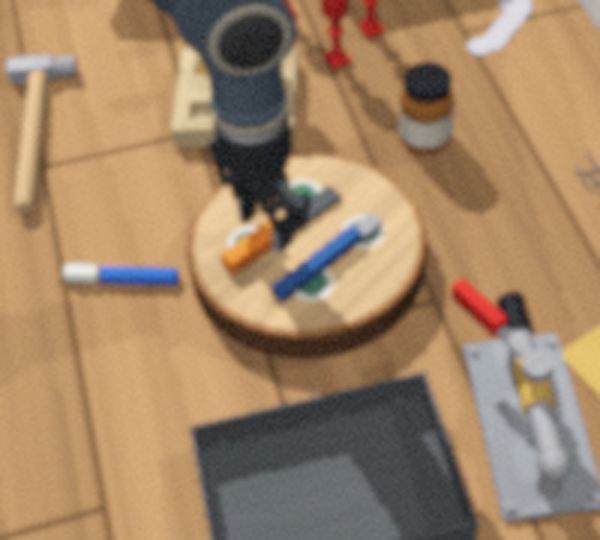

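The side view shows the fingers straddling the file handle near its blade end, at about crop (270,225). I'll go down and grip.

Request:
jog_arm([
  [5,-1,12,0,50],
  [0,0,0,0,50],
  [0,0,0,0,10],
  [0,0,0,0,10],
  [0,0,0,0,10],
  [0,0,0,0,10],
  [0,0,0,0,10],
  [0,0,0,0,10],
], grip_force=50)

```text
t: 5.75
eef_pos: [0.4667, 0.0079, 0.053]
orientation: [-0.723, 3.054, 0.0]
contact_force: [-1.3, 1.0, 7.1]
opening: 0.267
grip_force: 49.8
```

Request:
jog_arm([
  [0,0,-20,0,10],
  [0,0,-35,0,10],
  [0,0,-35,0,10],
  [0,0,0,0,10],
])

```text
t: 6.15
eef_pos: [0.469, 0.0076, 0.1462]
orientation: [-0.72, 3.047, -0.001]
contact_force: [0.1, -0.9, -0.5]
opening: 0.263
grip_force: 49.6
```

```bash
python3 - <<'E'
from h import *
s,R=st();snap('top','t2');snap('side','s2')
# tray yaw via silhouette
m=max(env.silhouettes('top','tray'),key=lambda d:d['score'])['pixels'].astype(np.uint8)
r=cv2.minAreaRect(cv2.findNonZero(m));print(r);print([onz('top',c,.045)[:2].round(3) for c in cv2.boxPoints(r)])
# preview: tray drop, tool along tray's long x
rows([([.455,-.315,.14],180,10),([.455,-.315,.075],180,10)])
E
```

```text
t 6.15 pos [0.469  0.0076 0.1462] x [-0.894 -0.448 -0.01 ] y [-0.448  0.894 -0.003] z [ 0.011  0.002 -1.   ] op 0.263 F [ 0.1 -0.9 -0.5] g 49.5672208070755 j [-0.23  0.23  0.15  2.11 -0.05  0.79  1.98]
((342.970458984375, 239.6267547607422), (65.29828643798828, 90.4395980834961), 1.0416266918182373)
[array([ 0.337, -0.179]), array([ 0.582, -0.189]), array([ 0.578, -0.369]), array([ 0.333, -0.355])]
t 6.3 pos [0.465  0.0075 0.1413] x [-0.894 -0.448  0.   ] y [-0.448  0.894  0.   ] z [-0.  0. -1.] op 0.265 F [-0.7  0.3 -1.6] g 49.530574679374695 j [-0.23  0.24  0.15  2.12 -0.05  0.79  1.98]
[[19, -35, 0, 3, 10], [17, -37, 0, 3, 10], [15, -37, 0, 3, 10], [14, -38, 0, 4, 10], [11, -39, 0, 3, 10], [9, -39, 0, 4, 10], [6, -40, 1, 3, 10], [3, -41, 0, 4, 10]]
[[0, 0, 33, -0.2, 10], [0, 0, 32, -0.2, 10]]
```

```bash
python3 - <<'E'
from h import *
s,R=st()
rows([([.43,-.31,.14],180,10),([.43,-.31,.02],180,10)])
E
```

```text
t 6.3 pos [0.465  0.0075 0.1413] x [-0.894 -0.448  0.   ] y [-0.448  0.894  0.   ] z [-0.  0. -1.] op 0.265 F [-0.7  0.3 -1.6] g 49.530574679374695 j [-0.23  0.24  0.15  2.12 -0.05  0.79  1.98]
t 6.3 pos [0.465  0.0075 0.1413] x [-0.894 -0.448  0.   ] y [-0.448  0.894  0.   ] z [-0.  0. -1.] op 0.265 F [-0.7  0.3 -1.6] g 49.530574679374695 j [-0.23  0.24  0.15  2.12 -0.05  0.79  1.98]
[[22, -34, 0, 3, 10], [20, -35, 0, 3, 10], [18, -35, 0, 3, 10], [16, -36, 0, 4, 10], [14, -38, 0, 3, 10], [11, -38, 0, 4, 10], [9, -39, 1, 3, 10], [7, -39, 0, 4, 10]]
[[0, 0, 40, -0.1, 10], [0, 0, 40, -0.1, 10], [0, 0, 40, -0.2, 10]]
```

Request:
jog_arm([
  [22,-34,0,3,10],
  [20,-35,0,3,10],
  [18,-35,0,3,10],
  [16,-36,0,4,10],
  [14,-38,0,3,10],
  [11,-38,0,4,10],
  [9,-39,1,3,10],
  [7,-39,0,4,10],
])

```text
t: 7.1
eef_pos: [0.4289, -0.3108, 0.1386]
orientation: [-0.015, -3.138, -0.003]
contact_force: [0.9, 0.1, -1.6]
opening: 0.263
grip_force: 49.6
```

Request:
jog_arm([
  [0,0,0,0,10],
  [0,0,35,0,10],
  [0,0,35,0,10],
  [0,0,35,0,10],
  [0,0,0,0,10],
])

```text
t: 7.6
eef_pos: [0.4264, -0.3065, 0.0302]
orientation: [-0.009, -3.131, -0.01]
contact_force: [-1.1, 1.1, -0.7]
opening: 0.267
grip_force: 49.6
```

Request:
jog_arm([
  [0,0,10,0,10],
  [0,0,6,0,10],
  [0,0,0,0,10],
  [0,0,0,0,40],
  [0,0,0,0,40],
  [0,0,0,0,40],
])

```text
t: 8.2
eef_pos: [0.4309, -0.3103, 0.0201]
orientation: [0.011, 3.14, -0.001]
contact_force: [-0.1, -0.5, -0.1]
opening: 0.468
grip_force: 0.0
```

Request:
jog_arm([
  [0,0,-35,0,40],
  [0,0,-40,0,40],
  [0,0,-40,0,50],
  [0,0,0,0,50],
])

```text
t: 8.6
eef_pos: [0.4334, -0.3124, 0.1398]
orientation: [0.012, 3.131, -0.008]
contact_force: [0.7, -0.8, 0.1]
opening: 0.584
grip_force: 0.0
```

```bash
python3 - <<'E'
from h import *
snap('top','t3')
for d in env.silhouettes('top','chisel')[:2]:
    ys,xs=np.nonzero(d['pixels']);P=np.array([onz('top',(x,y),.06)[:2] for x,y in zip(xs,ys)])
    m=P.mean(0);w,v=np.linalg.eigh(np.cov(P.T));v=v[:,1]*np.sign(v[0,1]);L=(P-m)@v;print(d['score'],m,v,np.degrees(np.arctan2(v[1],v[0])),L.min(),L.max(),'orig',m+v*(L.min()+.07))
for d in env.tip_of('top','chisel')[:2]:print(d['score'],onz('top',d['pixel'],.045))
rows([([.519,-.034,.15],207,50),([.519,-.034,.06],207,50)])
E
```

```text
0.66 [ 0.52473491 -0.03185507] [0.88519133 0.46522716] 27.7249244557762 -0.07021954421716838 0.07558410196936653 orig [ 0.52454057 -0.0319572 ]
0.38 [0.51101198 0.00906349] [ 0.94157555 -0.33680186] -19.682145196734215 -0.12651183419181963 0.1331997559020839 orig [0.45780182 0.02809678]
0.87 [ 0.51637483 -0.02909016  0.045     ]
t 8.75 pos [ 0.43   -0.3095  0.1342] x [-1.     0.007 -0.   ] y [0.007 1.    0.   ] z [ 0.  0. -1.] op 0.587 F [-0.4  0.3 -0.4] g 0.0 j [ 0.23  0.36  0.39  2.   -0.18  0.82  2.29]
[[-11, 35, -2, -3, 50], [-13, 34, -2, -3, 50], [-14, 33, -2, -4, 50], [-17, 32, -2, -3, 50], [-18, 31, -2, -4, 50], [-21, 30, -2, -3, 50], [-22, 29, -2, -4, 50], [-23, 27, -2, -3, 50]]
[[0, 0, 30, -0.1, 50], [0, 0, 30, -0.1, 50], [0, 0, 30, -0.2, 50]]
```

Request:
jog_arm([
  [-11,35,-2,-3,50],
  [-13,34,-2,-3,50],
  [-14,33,-2,-4,50],
  [-17,32,-2,-3,50],
  [-18,31,-2,-4,50],
  [-21,30,-2,-3,50],
  [-22,29,-2,-4,50],
  [-23,29,-2,-4,50],
])

```text
t: 9.55
eef_pos: [0.5172, -0.031, 0.1487]
orientation: [0.753, -3.047, -0.001]
contact_force: [0.4, 0.5, 0.0]
opening: 0.586
grip_force: 0.0
```

Request:
jog_arm([
  [0,0,0,0,50],
  [0,0,30,0,50],
  [0,0,30,0,50],
  [0,0,20,0,50],
  [0,0,0,0,50],
])

```text
t: 10.05
eef_pos: [0.5143, -0.0329, 0.0665]
orientation: [0.746, -3.043, -0.003]
contact_force: [0.1, 0.4, 0.5]
opening: 0.584
grip_force: 0.0
```

```bash
python3 - <<'E'
from h import *
rows([([.520,-.032,.05],207.5,50)])
E
```

```text
t 10.05 pos [ 0.5143 -0.0329  0.0665] x [-0.887 -0.462  0.008] y [-0.462  0.887  0.004] z [-0.009 -0.    -1.   ] op 0.584 F [0.1 0.4 0.5] g 0.0 j [-0.15  0.43  0.17  2.06 -0.11  0.67  2.14]
[[-6, -2, 16, 0, 50]]
```

Request:
jog_arm([
  [-3,0,16,0,50],
  [0,0,0,0,50],
  [0,0,0,0,5],
  [0,0,0,0,5],
  [0,0,0,0,5],
  [0,0,0,0,5],
  [0,0,0,0,5],
  [0,0,0,0,5],
])

```text
t: 10.85
eef_pos: [0.5213, -0.0315, 0.0554]
orientation: [-0.748, 3.049, -0.001]
contact_force: [-1.5, -1.1, 5.7]
opening: 0.191
grip_force: 50.3
```

Request:
jog_arm([
  [0,0,-20,0,5],
  [0,0,-35,0,5],
  [0,0,-35,0,5],
  [0,0,0,0,5],
  [0,0,0,0,5],
])

```text
t: 11.35
eef_pos: [0.5203, -0.0308, 0.1445]
orientation: [-0.75, 3.05, 0.0]
contact_force: [-0.1, -0.4, -2.0]
opening: 0.191
grip_force: 49.3
```

```bash
python3 - <<'E'
from h import *
snap('side','s4');snap('top','t4')
rows([([.46,-.232,.14],180,5),([.46,-.232,.035],180,5)])
for c,z in (('top',.02),('side',.02)):
  for d in env.tip_of(c,'file')[:2]:print(c,d['score'],onz(c,d['pixel'],.004))
E
```

```text
t 11.45 pos [ 0.5191 -0.0309  0.1429] x [-0.886 -0.463  0.003] y [-0.463  0.886  0.002] z [-0.003  0.    -1.   ] op 0.193 F [ 0.4  1.  -2.9] g 49.340123534202576 j [-0.18  0.32  0.19  2.   -0.08  0.83  2.11]
[[24, -25, 1, 5, 5], [22, -27, 0, 5, 5], [20, -29, 1, 4, 5], [17, -30, 0, 5, 5], [15, -32, 1, 4, 5], [12, -33, 0, 5, 5], [0, 0, 35, -0.1, 5], [0, 0, 35, -0.1, 5]]
[[0, 0, 35, -0.2, 5]]
top 0.67 [ 0.43529606 -0.31402757  0.004     ]
side 0.74 [ 0.43098455 -0.3169293   0.004     ]
```

Request:
jog_arm([
  [24,-25,1,5,5],
  [22,-27,0,5,5],
  [20,-29,1,4,5],
  [17,-30,0,5,5],
  [15,-32,1,4,5],
  [12,-33,0,5,5],
  [0,0,0,0,5],
  [0,0,35,0,5],
])

```text
t: 12.35
eef_pos: [0.4645, -0.2349, 0.1085]
orientation: [0.015, 3.134, -0.005]
contact_force: [1.1, 0.2, -3.0]
opening: 0.191
grip_force: 49.4
```

Request:
jog_arm([
  [0,0,35,0,5],
  [0,0,35,0,5],
  [0,0,10,0,5],
  [0,0,10,0,5],
  [0,0,0,0,5],
  [0,0,0,0,35],
  [0,0,0,0,35],
  [0,0,0,0,35],
])

```text
t: 13.15
eef_pos: [0.4627, -0.2327, 0.0174]
orientation: [0.011, 3.139, -0.001]
contact_force: [0.2, 0.9, 0.3]
opening: 0.412
grip_force: 0.0
```

Request:
jog_arm([
  [0,0,-35,0,35],
  [0,0,-45,0,35],
  [0,0,-45,0,50],
  [0,0,-40,0,50],
  [0,0,-30,0,50],
  [0,0,0,0,50],
])

```text
t: 13.75
eef_pos: [0.4645, -0.2337, 0.2166]
orientation: [0.011, 3.131, -0.004]
contact_force: [0.2, -0.1, 0.5]
opening: 0.581
grip_force: 0.0
```

```bash
python3 - <<'E'
from h import *
a=snap('top','t5');b=snap('side','s5');st()
for nm in ['valve_grip','valve_pivot']:
    p=env.tip_of('top',nm);q=env.tip_of('side',nm)
    print(nm,[(onz('top',d['pixel'],.098)[:2].round(4),round(d['score'],2)) for d in p[:2]],[(onz('side',d['pixel'],.098)[:2].round(4),round(d['score'],2)) for d in q[:2]])
# red lever mask near
for c,im in (('top',a),('side',b)):
    hsv=cv2.cvtColor(im,cv2.COLOR_RGB2HSV);m=((hsv[...,0]<8)|(hsv[...,0]>172))&(hsv[...,1]>150)&(hsv[...,2]>90)
    n,l,s,ce=cv2.connectedComponentsWithStats(m.astype(np.uint8))
    for i in range(1,n):
        if s[i,4]<30:continue
        X=onz(c,ce[i],.1)
        if abs(X[0]-.65)<.1 and abs(X[1]+.2)<.1:
            ys,xs=np.nonzero(l==i);P=np.array([onz(c,(x,y),.105 if c=='top' else .1)[:2] for x,y in zip(xs,ys)])
            w,v=np.linalg.eigh(np.cov(P.T));print(c,'red',P.mean(0),v[:,1],np.degrees(np.arctan2(v[1,1],v[0,1])),s[i,4],np.sqrt(w*12))
x=np.hstack([cv2.resize(a[120:290,270:420],None,fx=2.5,fy=2.5),cv2.resize(b[190:360,180:330],None,fx=2.5,fy=2.5)])
cv2.imwrite('pics/v5.png',x[:,:,::-1])
E
```

```text
t 13.85 pos [ 0.462  -0.2323  0.2122] x [-1.     0.007 -0.002] y [ 0.007  1.    -0.   ] z [ 0.002 -0.    -1.   ] op 0.588 F [ 0.1 -0.1  0.3] g 0.0 j [ 0.04  0.24  0.41  1.95 -0.11  0.98  2.07]
valve_grip [(array([ 0.6422, -0.167 ]), 0.72)] [(array([ 0.4954, -0.1   ]), 0.67), (array([ 0.6474, -0.1703]), 0.52)]
valve_pivot [(array([ 0.6675, -0.2565]), 0.58)] [(array([ 0.6665, -0.2532]), 0.79)]
top red [ 0.63976827 -0.17653721] [-0.37612555  0.92656871] 112.09389604554639 142 [0.01470536 0.06783156]
side red [ 0.64205683 -0.17546609] [-0.33731164  0.94139304] 109.71316890331848 154 [0.02543406 0.0666387 ]
```

View pics/v5.png

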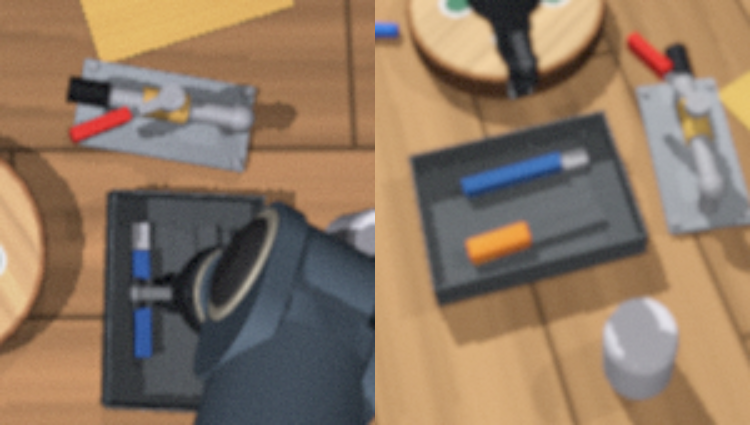

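The file (orange) and chisel (blue) both lie in the tray. The lever sleeve is centred at about (0.641,-0.176) and points at about 111°; the plate edges put the pipe at about 81°. Next I pinch the sleeve.

```bash
python3 - <<'E'
from h import *
rows([([.55,-.205,.2],235,45),([.641,-.176,.18],291,45),([.641,-.176,.087],291,45)])
E
```

```text
t 14.05 pos [ 0.461  -0.2319  0.21  ] x [-1.     0.007  0.003] y [0.007 1.    0.001] z [-0.003  0.001 -1.   ] op 0.583 F [-0.1  0.8 -0.9] g 0.0 j [ 0.04  0.24  0.41  1.95 -0.11  0.98  2.07]
[[-13, 4, 1, -8, 45], [-13, 2, 1, -8, 45], [-13, 0, 2, -8, 45], [-13, -1, 1, -8, 45], [-13, -3, 2, -8, 45], [-12, -5, 1, -8, 45], [-12, -8, 2, -7, 45], [-11, -8, 3, -8, 45]]
[[-10, -10, 3, -8, 45], [-8, -11, 3, -8, 45], [-7, -12, 3, -8, 45], [-5, -12, 3, -8, 45], [-3, -13, 2, -8, 45], [-1, -13, 3, -8, 45], [0, 0, 31, -0.1, 45], [0, 0, 31, -0.1, 45]]
[[0, -1, 31, -0.2, 45]]
```

Request:
jog_arm([
  [-13,4,1,-8,45],
  [-13,2,1,-8,45],
  [-13,0,2,-8,45],
  [-13,-1,1,-8,45],
  [-13,-3,2,-8,45],
  [-12,-5,1,-8,45],
  [-12,-8,2,-7,45],
  [-11,-8,3,-8,45],
])

```text
t: 14.85
eef_pos: [0.5508, -0.2046, 0.1934]
orientation: [1.462, -2.764, -0.012]
contact_force: [0.4, 0.7, -1.9]
opening: 0.53
grip_force: 0.0
```

Request:
jog_arm([
  [-10,-10,3,-8,45],
  [-8,-11,3,-8,45],
  [-7,-12,3,-8,45],
  [-5,-12,3,-8,45],
  [-3,-13,2,-8,45],
  [-1,-13,3,-8,45],
  [0,0,20,0,45],
  [0,0,0,0,45],
])

```text
t: 15.65
eef_pos: [0.6173, -0.15, 0.1199]
orientation: [2.319, -2.05, 0.028]
contact_force: [-0.6, -0.5, -0.5]
opening: 0.526
grip_force: 0.0
```

```bash
python3 - <<'E'
from h import *
rows([([.641,-.176,.087],291,45)])
E
```

```text
t 15.65 pos [ 0.6173 -0.15    0.1199] x [ 0.123 -0.991  0.044] y [-0.992 -0.122  0.023] z [-0.017 -0.046 -0.999] op 0.526 F [-0.6 -0.5 -0.5] g 0.0 j [ 0.94  0.98 -1.36  1.69  1.02  1.37  2.65]
[[14, -11, 17, -7, 45], [14, -8, 17, -7, 45]]
```

Request:
jog_arm([
  [0,0,-40,0,45],
  [0,0,-40,8,45],
  [0,0,0,8,45],
  [0,0,0,8,45],
  [0,0,0,8,45],
  [0,0,0,8,45],
  [0,0,0,8,45],
  [0,0,0,8,45],
])

```text
t: 16.45
eef_pos: [0.6197, -0.1431, 0.2023]
orientation: [1.068, -2.926, 0.074]
contact_force: [0.8, 0.8, -0.6]
opening: 0.527
grip_force: 0.0
```

```bash
python3 - <<'E'
from h import *
p,R=rows([([.63,-.18,.2],180,45),([.641,-.176,.18],111,45)])
E
```

```text
t 16.45 pos [ 0.6197 -0.1431  0.2023] x [-0.765 -0.643  0.041] y [-0.644  0.764 -0.036] z [-0.008 -0.054 -0.999] op 0.527 F [ 0.8  0.8 -0.6] g 0.0 j [ 0.9   0.75 -1.22  1.62  0.77  1.33  1.81]
[[3, -7, 1, 8, 45], [2, -7, 1, 8, 45], [1, -8, 1, 8, 45], [0, -8, 1, 8, 45], [-1, -7, 0, 8, 45], [-1, 1, 2, 8, 45], [-1, 1, 2, 8, 45], [-1, 1, 2, 8, 45]]
[[-1, 1, 2, 8, 45], [-1, 1, 2, 7, 45], [-1, 1, 2, 8, 45], [0, 1, 3, 7, 45], [0, 1, 2, 8, 45], [-1, 2, 3, 7, 45]]
```

Request:
jog_arm([
  [3,-7,1,8,45],
  [2,-7,1,8,45],
  [1,-8,1,8,45],
  [0,-8,1,8,45],
  [-1,-7,0,8,45],
  [-1,1,2,8,45],
  [-1,1,2,8,45],
  [0,0,0,0,45],
])

```text
t: 17.25
eef_pos: [0.6328, -0.1777, 0.196]
orientation: [-0.424, -3.111, 0.086]
contact_force: [-0.4, 0.5, 0.4]
opening: 0.525
grip_force: 0.0
```

```bash
python3 - <<'E'
from h import *
p,R=rows([([.641,-.176,.18],111,45)])
E
```

```text
t 17.25 pos [ 0.6328 -0.1777  0.196 ] x [-0.964  0.267 -0.007] y [ 0.267  0.962 -0.054] z [-0.008 -0.054 -0.999] op 0.525 F [-0.4  0.5  0.4] g 0.0 j [ 0.83  0.67 -1.    1.58  0.65  1.24  0.99]
[[-1, 1, 2, 8, 45], [-1, 1, 2, 8, 45], [-1, 1, 2, 7, 45], [-1, 1, 2, 8, 45], [0, 1, 3, 7, 45], [-1, 1, 2, 8, 45], [0, 1, 3, 7, 45]]
```

Request:
jog_arm([
  [-1,1,2,8,45],
  [-1,1,2,8,45],
  [-1,1,2,7,45],
  [-1,1,2,8,45],
  [0,1,3,7,45],
  [-1,1,2,8,45],
  [0,1,3,7,45],
  [0,0,0,0,45],
])

```text
t: 18.05
eef_pos: [0.6408, -0.1755, 0.179]
orientation: [1.751, 2.58, -0.077]
contact_force: [-0.1, -0.0, 0.5]
opening: 0.529
grip_force: 0.0
```

```bash
python3 - <<'E'
from h import *
p,R=rows([([.641,-.176,.087],111,45)])
E
```

```text
t 18.05 pos [ 0.6408 -0.1755  0.179 ] x [-0.37   0.928 -0.046] y [ 0.929  0.369 -0.028] z [-0.009 -0.053 -0.999] op 0.529 F [-0.1 -0.   0.5] g 0.0 j [ 0.7   0.62 -0.78  1.59  0.53  1.15  0.16]
[[1, 1, 31, 0.2, 45], [1, 1, 30, 0.3, 45], [2, 1, 31, 0.2, 45]]
```

Request:
jog_arm([
  [1,1,31,0,45],
  [1,1,30,0,45],
  [2,1,30,0,45],
  [0,0,0,0,45],
  [0,0,0,0,5],
  [0,0,0,0,5],
  [0,0,0,0,5],
  [0,0,0,0,5],
], grip_force=25)

```text
t: 18.85
eef_pos: [0.642, -0.1753, 0.0894]
orientation: [1.754, 2.576, -0.075]
contact_force: [-3.7, -0.1, 6.2]
opening: 0.185
grip_force: 24.8
```

```bash
python3 - <<'E'
from h import *
st()
b=snap('side','s6');cv2.imwrite('pics/s6c.png',cv2.resize(b[170:290,230:370],None,fx=4,fy=4)[:,:,::-1])
E
```

```text
t 18.85 pos [ 0.642  -0.1753  0.0894] x [-0.366  0.929 -0.047] y [ 0.93   0.366 -0.026] z [-0.007 -0.053 -0.999] op 0.185 F [-3.7 -0.1  6.2] g 24.79439780852772 j [ 0.67  0.71 -0.73  1.66  0.61  1.01  0.09]
```

View pics/s6c.png

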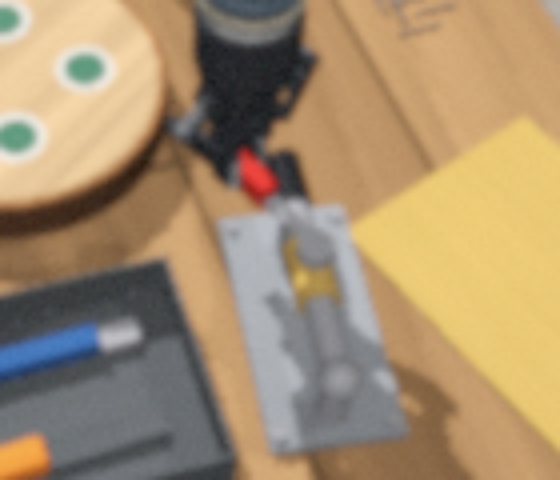

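The fingers hold the red sleeve. Now I swing it counterclockwise towards shut.

Request:
jog_arm([
  [-0.7,-11.2,0,-7.5,5],
  [-0.7,-11.2,0.5,-7.5,5],
  [-0.7,-11.2,0.5,-7.5,5],
  [-0.7,-11.2,0.5,-7.5,5],
  [0,0,0,0,5],
])

```text
t: 19.4
eef_pos: [0.6045, -0.202, 0.0893]
orientation: [1.031, 2.958, -0.083]
contact_force: [-5.6, 1.7, 7.6]
opening: 0.185
grip_force: 28.0
```

Request:
jog_arm([
  [-0.7,-11.2,0.5,-7.5,5],
  [-0.7,-11.2,0.5,-7.5,5],
  [-0.7,-11.2,0.5,-7.5,5],
  [0,0,0,0,5],
])

```text
t: 19.8
eef_pos: [0.589, -0.2323, 0.0892]
orientation: [-0.435, -3.107, 0.084]
contact_force: [-6.0, 1.5, 6.9]
opening: 0.186
grip_force: 30.4
```

```bash
python3 - <<'E'
from h import *
s,R=st();print(s['moment']);p=np.array(s['eef_pos'])[:2]-[.6715,-.2554];print(np.linalg.norm(p),np.degrees(np.arctan2(p[1],p[0])),np.degrees(np.arctan2(R[1,0],R[0,0])))
E
```

```text
t 19.8 pos [ 0.589  -0.2323  0.0892] x [-0.962  0.275 -0.004] y [ 0.275  0.96  -0.053] z [-0.011 -0.052 -0.999] op 0.186 F [-6.   1.5  6.9] g 30.41609446518123 j [ 0.91  0.75 -0.94  1.74  0.75  1.06  0.98]
[ 0.60011516  1.02005248 -0.10698829]
0.08563113200915985 164.35169802333786 164.05563858338084
```

Request:
jog_arm([
  [0,-4.5,0,-3,5],
  [0,-4.5,0,-3,5],
  [0,0,0,0,5],
])

```text
t: 20.1
eef_pos: [0.5872, -0.2405, 0.0893]
orientation: [-0.273, -3.123, 0.084]
contact_force: [-5.3, -1.3, 5.2]
opening: 0.184
grip_force: 30.3
```

Request:
jog_arm([
  [0,-3,0,-2,5],
  [0,0,0,0,5],
])

```text
t: 20.3
eef_pos: [0.5874, -0.2407, 0.0893]
orientation: [-0.218, -3.128, 0.077]
contact_force: [-2.0, 5.3, 2.9]
opening: 0.183
grip_force: 33.5
```

Request:
jog_arm([
  [0,-3,0,-2,5],
  [0,0,0,0,5],
])

```text
t: 20.5
eef_pos: [0.5874, -0.2408, 0.0893]
orientation: [-0.164, -3.131, 0.07]
contact_force: [-3.0, 10.0, 1.8]
opening: 0.189
grip_force: 46.0
```

```bash
python3 - <<'E'
from h import *
s,R=st();print(s['moment']);p=np.array(s['eef_pos'])[:2]-[.6715,-.2554];print(np.linalg.norm(p),np.degrees(np.arctan2(p[1],p[0])),np.degrees(np.arctan2(R[1,0],R[0,0])))
E
```

```text
t 20.5 pos [ 0.5874 -0.2408  0.0893] x [-0.994  0.105  0.003] y [ 0.105  0.994 -0.045] z [-0.008 -0.044 -0.999] op 0.189 F [-3.  10.   1.8] g 46.02302384097129 j [ 0.95  0.77 -0.98  1.73  0.77  1.07  1.16]
[ 2.13382681  0.0267738  -1.20178219]
0.08540332335345219 170.13818174294047 173.9856343223225
```

Request:
jog_arm([
  [0,0,0,0,45],
  [0,0,0,0,45],
  [0,0,0,0,45],
  [0,0,-30,0,45],
  [0,0,-45,0,45],
  [0,0,-45,0,45],
  [0,0,-30,0,50],
  [0,0,0,0,50],
])

```text
t: 21.3
eef_pos: [0.5911, -0.238, 0.2439]
orientation: [0.164, 3.133, -0.088]
contact_force: [0.4, -0.3, 0.4]
opening: 0.588
grip_force: 0.0
```

```bash
python3 - <<'E'
from h import *
st()
# move out towards block's left so cameras see
rows([([.56,.12,.26],90,50)])
E
```

```text
t 21.3 pos [ 0.5911 -0.238   0.2439] x [-0.995  0.104 -0.006] y [ 0.105  0.993 -0.056] z [-0.    -0.056 -0.998] op 0.588 F [ 0.4 -0.3  0.4] g 0.0 j [ 1.01  0.62 -1.09  1.59  0.62  1.3   1.27]
t 21.3 pos [ 0.5911 -0.238   0.2439] x [-0.995  0.104 -0.006] y [ 0.105  0.993 -0.056] z [-0.    -0.056 -0.998] op 0.588 F [ 0.4 -0.3  0.4] g 0.0 j [ 1.01  0.62 -1.09  1.59  0.62  1.3   1.27]
[[7, 35, -4, 8, 50], [12, 34, -4, 8, 50], [16, 32, -3, 9, 50], [21, 29, -4, 8, 50], [25, 26, -3, 9, 50], [28, 22, -4, 8, 50], [31, 17, -3, 9, 50], [34, 12, -4, 8, 50]]
[[35, 7, -3, 9, 50], [36, 2, -4, 8, 50]]
```

Request:
jog_arm([
  [7,35,-4,8.5,50],
  [12,34,-4,8.5,50],
  [16,32,-3,8.5,50],
  [21,29,-4,8.5,50],
  [25,26,-3,8.5,50],
  [28,22,-4,8.5,50],
  [31,17,-3,8.5,50],
  [34,12,-4,8.5,50],
])

```text
t: 22.1
eef_pos: [0.5663, 0.049, 0.2517]
orientation: [1.883, 2.483, -0.076]
contact_force: [0.5, 0.8, -0.3]
opening: 0.585
grip_force: 0.0
```

Request:
jog_arm([
  [35,7,-3,8.5,50],
  [36,2,-4,7.5,50],
  [40,0,0,0,50],
  [40,0,0,0,50],
  [40,0,0,0,50],
  [40,0,0,0,50],
  [0,0,0,0,50],
])

```text
t: 22.8
eef_pos: [0.5584, 0.2865, 0.2464]
orientation: [2.191, 2.213, -0.066]
contact_force: [-0.5, 0.5, -0.3]
opening: 0.586
grip_force: 0.0
```

```bash
python3 - <<'E'
from h import *
st()
a=snap('top','t7');b=snap('side','s7')
for nm in ['valve_grip','valve_pivot']:
    p=env.tip_of('top',nm);q=env.tip_of('side',nm)
    print(nm,[(onz('top',d['pixel'],.098)[:2].round(4),round(d['score'],2)) for d in p[:2]],[(onz('side',d['pixel'],.098)[:2].round(4),round(d['score'],2)) for d in q[:2]])
for c in('top','side'):print(c,[(onz(c,d['pixel'],.045)[:2].round(4),round(d['score'],2)) for d in env.tip_of(c,'spot0')])
# green blobs
for c,im in (('top',a),('side',b)):
    hsv=cv2.cvtColor(im,cv2.COLOR_RGB2HSV);m=(hsv[...,0]>60)&(hsv[...,0]<95)&(hsv[...,1]>70)
    n,l,s,ce=cv2.connectedComponentsWithStats(m.astype(np.uint8))
    for i in range(1,n):
        if s[i,4]>25:print(c,'green',s[i,4],ce[i].round(1),onz(c,ce[i],.045)[:2].round(4))
x=np.vstack([a[110:300,50:450],np.zeros((1,400,3),np.uint8)]);cv2.imwrite('pics/t7c.png',cv2.resize(x,None,fx=2,fy=2)[:,:,::-1])
E
```

```text
t 22.8 pos [0.5584 0.2865 0.2464] x [-0.01   0.999 -0.049] y [ 1.     0.009 -0.012] z [-0.011 -0.049 -0.999] op 0.586 F [-0.5  0.5 -0.3] g 0.0 j [ 0.01  0.52 -0.83  1.58  0.43  1.27 -0.89]
valve_grip [(array([ 0.5949, -0.2334]), 0.54)] [(array([ 0.5809, -0.2409]), 0.88)]
valve_pivot [(array([ 0.6703, -0.2537]), 0.74)] [(array([ 0.6746, -0.2587]), 0.92)]
top [(array([ 0.502 , -0.0589]), 0.97), (array([0.5122, 0.0686]), 0.73), (array([0.5632, 0.0038]), 0.69), (array([0.4631, 0.0211]), 0.59)]
side [(array([ 0.5803, -0.0062]), 0.96), (array([0.4444, 0.0115]), 0.89), (array([0.5273, 0.0701]), 0.81), (array([ 0.4926, -0.0606]), 0.59)]
top green 85 [244.8 196.6] [ 0.5755 -0.0049]
top green 89 [217.6 215.3] [0.5242 0.0699]
top green 91 [263.4 223.6] [ 0.501  -0.0558]
top green 94 [236.2 242.4] [0.4501 0.0186]
side green 31 [250.8 186.6] [ 0.5763 -0.0029]
side green 30 [212.5 190.7] [0.4505 0.0204]
side green 36 [233.4 203.6] [ 0.5017 -0.0535]
```

View pics/t7c.png

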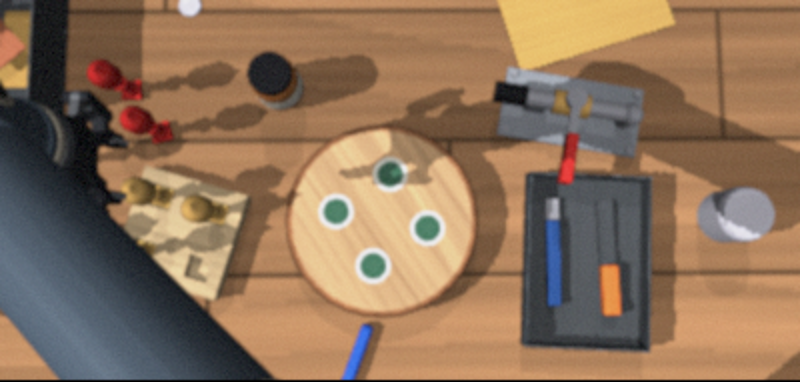

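```bash
python3 - <<'E'
from h import *
from scipy.optimize import least_squares
ims={c:cv2.imread(f'pics/{n}.png')[:,:,::-1] for c,n in(('top','t0'),('side','s0'))}
cn=[onz('top',p,.03)[:2] for p in [(123.5,192.5),(173.5,207.5),(156.5,260),(106,244)]]
c=np.mean(cn,0);d=(cn[1]-cn[0])+(cn[2]-cn[3]);print(np.round(cn,3),c,np.degrees(np.arctan2(d[1],d[0])),[np.linalg.norm(cn[i]-cn[i-1]) for i in range(4)])
u=d/np.linalg.norm(d);v=np.array([-u[1],u[0]])
S=[c+.04*a*u+.04*b*v for a in(-1,1) for b in(-1,1)]
for s in S:print('sock',s.round(4),'bud px top',proj('top',[*s,.115]).round(1),'side',proj('side',[*s,.115]).round(1))
vis={}
for cam,im in ims.items():
    x=im.copy()
    for s in S:
        for z,col in((.115,(0,255,255)),(.151,(255,0,255)),(.015,(0,255,0))):
            q=proj(cam,[*s,z]).round().astype(int);x[q[1],q[0]]=col
    vis[cam]=x[180:270,90:190] if cam=='top' else x[90:170,175:265]
y=np.hstack([cv2.resize(vis['top'],(400,360),interpolation=0),cv2.resize(vis['side'],(400,360),interpolation=0)])
cv2.imwrite('pics/r.png',y[:,:,::-1])
E
```

```text
[[0.59  0.335]
 [0.548 0.195]
 [0.403 0.239]
 [0.447 0.379]] [0.49714082 0.2868784 ] -107.25010394178977 [np.float64(0.1494621069665157), np.float64(0.14720952217577352), np.float64(0.15109865846906897), np.float64(0.14720462531354983)]
sock [0.4708 0.3369] bud px top [109.3 235.3] side [195.6 114.7]
sock [0.5472 0.3132] bud px top [119.7 205.3] side [217.2 114.4]
sock [0.4471 0.2605] bud px top [139.2 244.5] side [193.6 129.1]
sock [0.5235 0.2368] bud px top [149.3 214.4] side [216.  128.7]
```

View pics/r.png

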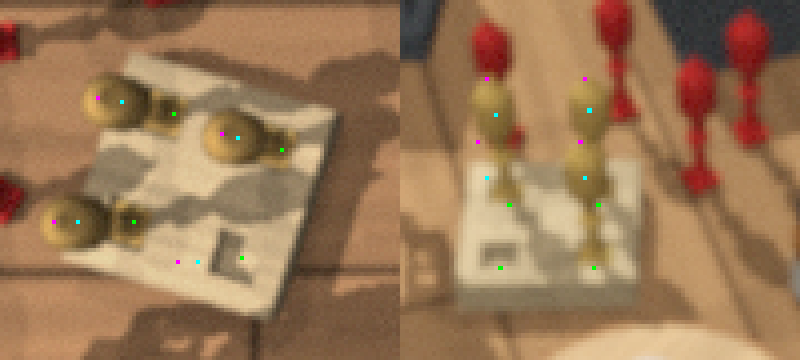

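```bash
python3 - <<'E'
from h import *
rows([([.5235,.2368,.19],90,60),([.5235,.2368,.096],90,60)])
E
```

```text
t 23.2 pos [0.5615 0.2785 0.2473] x [ 0.002  0.999 -0.053] y [ 1.    -0.002 -0.009] z [-0.009 -0.053 -0.999] op 0.585 F [-0.3 -0.8 -0.4] g 0.0 j [ 0.02  0.52 -0.83  1.58  0.43  1.27 -0.89]
[[-19, -19, 30, 0, 60], [-20, -18, 30, -0.1, 60], [2, 0, 31, 0, 60], [2, 0, 31, 0, 60], [1, 0, 32, 0, 60]]
```

Request:
jog_arm([
  [-19,-19,15,0,60],
  [-20,-18,15,0,60],
  [0,0,30,0,60],
  [2,0,30,0,60],
  [0,0,0,0,60],
  [0,0,0,0,60],
], grip_force=50)

```text
t: 23.8
eef_pos: [0.5235, 0.2382, 0.1602]
orientation: [2.2, 2.199, -0.068]
contact_force: [0.3, 0.0, 1.1]
opening: 0.704
grip_force: 0.0
```

```bash
python3 - <<'E'
from h import *
rows([([.5235,.2368,.096],90,60)])
b=snap('side','s8');cv2.imwrite('pics/s8c.png',cv2.resize(b[70:190,160:300],None,fx=4,fy=4)[:,:,::-1])
E
```

```text
t 23.8 pos [0.5235 0.2382 0.1602] x [-0.     0.999 -0.053] y [ 1.    -0.    -0.009] z [-0.009 -0.053 -0.999] op 0.704 F [0.3 0.  1.1] g 0.0 j [ 0.07  0.52 -0.81  1.8   0.47  1.06 -0.92]
[[1, 0, 32, 0, 60], [1, 1, 32, 0, 60]]
```

View pics/s8c.png

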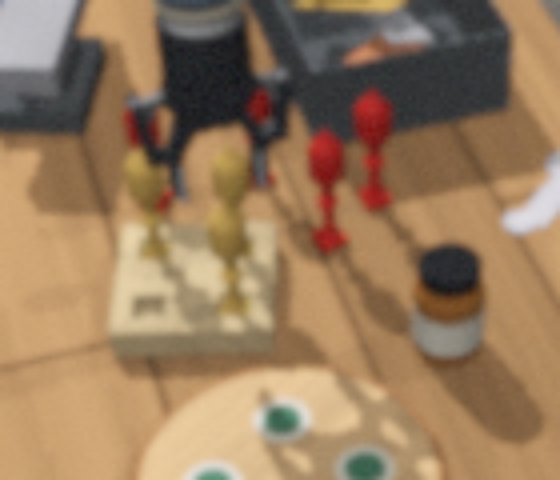

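The fingers are centred on the front finial's column (crop column 220 against 226). I'll go down, grip and lift.

Request:
jog_arm([
  [1,0,32,0,60],
  [1,1,32,0,60],
  [0,0,0,0,60],
  [0,0,0,0,45],
  [0,0,0,0,20],
  [0,0,0,0,20],
  [0,0,0,0,20],
  [0,0,0,0,20],
])

```text
t: 24.65
eef_pos: [0.5248, 0.2384, 0.0982]
orientation: [2.198, 2.199, -0.062]
contact_force: [-0.7, -0.7, 6.3]
opening: 0.409
grip_force: 50.1
```

Request:
jog_arm([
  [0,0,0,0,20],
  [0,0,-5,0,20],
  [-0.5,0,-10,0,20],
  [-0.5,0,-15,0,20],
  [-1,0,-20,0,20],
  [-1,0,-20,0,20],
  [0,0,0,0,20],
])

```text
t: 25.35
eef_pos: [0.5257, 0.2391, 0.1693]
orientation: [2.198, 2.198, -0.059]
contact_force: [0.7, 0.5, -2.2]
opening: 0.408
grip_force: 50.4
```

```bash
python3 - <<'E'
from h import *
rows([([.5025,-.0555,.17],90,20),([.5025,-.0555,.135],90,20)],step=30)
E
```

```text
t 25.35 pos [0.5257 0.2391 0.1693] x [-0.     0.999 -0.05 ] y [ 1.     0.    -0.004] z [-0.004 -0.05  -0.999] op 0.408 F [ 0.7  0.5 -2.2] g 50.419480204582214 j [ 0.08  0.51 -0.82  1.79  0.46  1.07 -0.92]
[[-29, -2, 1, 0, 20], [-29, -2, 1, 0, 20], [-30, -2, 2, 0, 20], [-29, -2, 1, 0, 20], [-30, -3, 2, 0, 20], [-29, -2, 1, 0, 20], [-30, -3, 2, 0, 20], [-29, -2, 1, 0, 20]]
[[-30, -3, 2, 0, 20], [-29, -2, 1, 0, 20], [1, 0, 18, 0, 20], [1, 0, 17, 0, 20]]
```

Request:
jog_arm([
  [-29,-2,1,0,20],
  [-29,-2,1,0,20],
  [-30,-2,2,0,20],
  [-29,-2,1,0,20],
  [-30,-3,2,0,20],
  [-29,-2,1,0,20],
  [-30,-3,2,0,20],
  [-29,-2,1,0,20],
])

```text
t: 26.15
eef_pos: [0.5052, 0.0009, 0.1668]
orientation: [2.199, 2.2, -0.071]
contact_force: [0.1, -0.9, -3.1]
opening: 0.409
grip_force: 50.4
```

Request:
jog_arm([
  [-30,-3,2,0,20],
  [-29,-2,1,0,20],
  [0,0,0,0,20],
  [1,0,15,0,20],
  [0,0,10,0,20],
  [0,0,0,0,20],
])

```text
t: 26.75
eef_pos: [0.4993, -0.0557, 0.1402]
orientation: [2.199, 2.205, -0.072]
contact_force: [-0.2, 0.4, -2.8]
opening: 0.406
grip_force: 50.5
```

```bash
python3 - <<'E'
from h import *
a=snap('top','t9');b=snap('side','s9');rows([([.5018,-.0547,.13],90,20)])
cv2.imwrite('pics/p9.png',np.hstack([cv2.resize(a[150:270,180:300],(390,390)),cv2.resize(b[120:240,170:290],(390,390))])[:,:,::-1])
E
```

```text
t 26.85 pos [ 0.5007 -0.0557  0.1418] x [-0.003  0.999 -0.052] y [ 1.     0.002 -0.011] z [-0.011 -0.052 -0.999] op 0.409 F [ 0.6 -0.  -1.8] g 50.45019865036011 j [ 0.63  0.41 -0.79  1.99  0.43  0.92 -0.39]
[[2, 1, 12, 0.2, 20]]
```

View pics/p9.png

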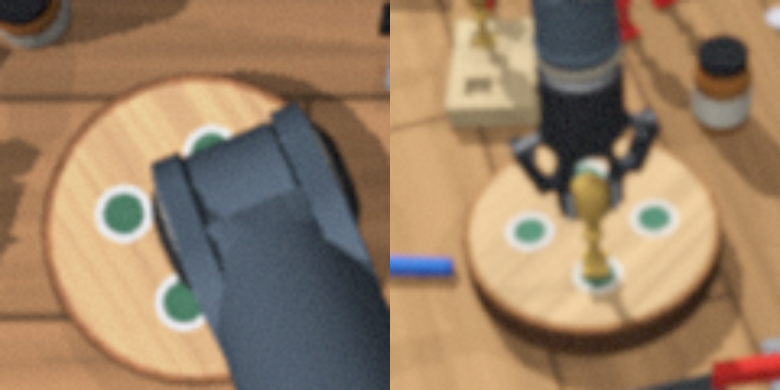

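The finial hangs upright over the spot (side crop about (597,265)). I'll lower it gently.

Request:
jog_arm([
  [1,1,9,0,20],
  [0,0,2,0,20],
  [0,0,1,0,20],
  [0,0,1,0,20],
])

```text
t: 27.25
eef_pos: [0.502, -0.0565, 0.1294]
orientation: [2.199, 2.2, -0.068]
contact_force: [0.5, -0.8, -2.0]
opening: 0.409
grip_force: 50.5
```

Request:
jog_arm([
  [0,0,1,0,20],
  [0,0,0,0,20],
])

```text
t: 27.45
eef_pos: [0.5019, -0.0567, 0.1284]
orientation: [2.199, 2.2, -0.068]
contact_force: [-1.2, -0.2, -2.6]
opening: 0.408
grip_force: 50.4
```

Request:
jog_arm([
  [0,0,1,0,20],
  [0,0,0,0,20],
])

```text
t: 27.65
eef_pos: [0.5021, -0.0567, 0.1282]
orientation: [2.198, 2.199, -0.069]
contact_force: [-2.4, -0.1, 4.7]
opening: 0.408
grip_force: 51.2
```

Request:
jog_arm([
  [0,0,0,0,33],
  [0,0,0,0,34],
  [0,0,0,0,35],
  [0,0,0,0,36],
  [0,0,0,0,37],
  [0,0,0,0,38],
  [0,0,0,0,40],
  [0,0,0,0,42],
], grip_force=20)

```text
t: 28.45
eef_pos: [0.502, -0.0567, 0.1274]
orientation: [2.199, 2.2, -0.068]
contact_force: [-0.2, 0.7, 0.3]
opening: 0.49
grip_force: 0.0
```

Request:
jog_arm([
  [0,0,0,0,46],
  [0,0,0,0,50],
  [0,0,0,0,54],
  [0,0,0,0,58],
  [0,0,0,0,60],
  [-0.5,0,-10,0,60],
  [-1,0,-20,0,60],
  [-1,0,-25,0,60],
])

```text
t: 29.25
eef_pos: [0.5018, -0.0562, 0.183]
orientation: [2.199, 2.201, -0.07]
contact_force: [0.9, 0.7, -0.0]
opening: 0.701
grip_force: 0.0
```

Request:
jog_arm([
  [-2,0,-35,0,60],
  [0,0,0,0,60],
])

```text
t: 29.45
eef_pos: [0.5059, -0.0557, 0.2225]
orientation: [2.194, 2.195, -0.059]
contact_force: [1.2, 0.8, 1.0]
opening: 0.699
grip_force: 0.0
```

```bash
python3 - <<'E'
from h import *
b=snap('side','s10')
print([(d['pixel'],round(d['score'],2)) for d in env.silhouettes('side','finial0')])
rows([([.546,.313,.21],90,60),([.546,.313,.165],90,60)])
cv2.imwrite('pics/p10.png',cv2.resize(b[100:240,150:300],(600,560))[:,:,::-1])
E
```

```text
[([232.6, 189.9], 0.83), ([199.4, 113.4], 0.7), ([193.5, 99.6], 0.59), ([253.8, 106.0], 0.53), ([246.0, 109.4], 0.48)]
t 29.55 pos [ 0.5032 -0.0564  0.2187] x [-0.     0.999 -0.054] y [ 1.     0.    -0.007] z [-0.007 -0.054 -0.999] op 0.7 F [ 0.5 -0.  -0.7] g 0.0 j [ 0.7   0.32 -0.85  1.91  0.33  1.06 -0.29]
[[37, 4, -1, 0, 60], [37, 4, -1, 0, 60], [37, 4, -1, 0, 60], [37, 4, -1, 0, 60], [37, 4, -1, 0, 60], [37, 5, -1, 0, 60], [37, 4, -1, 0, 60], [37, 5, -1, 0, 60]]
[[37, 4, -2, 0, 60], [36, 5, -1, 0, 60], [1, 0, 22, 0, 60], [2, 0, 23, 0, 60]]
```

View pics/p10.png

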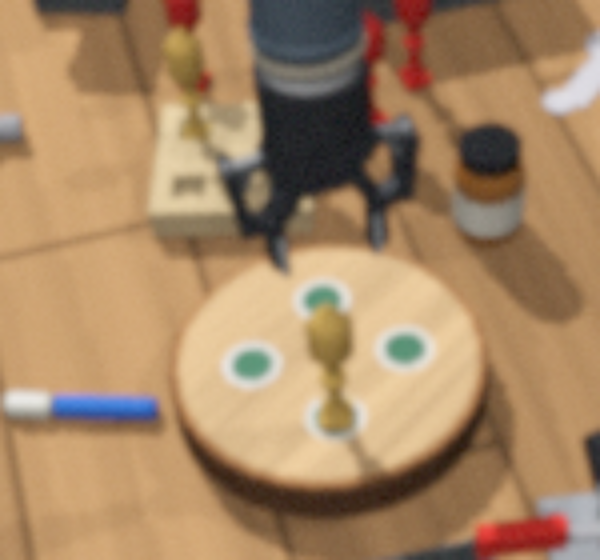

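The first finial stands upright on its spot (crop (332,420)). Next is finial B.

Request:
jog_arm([
  [37,4,-1,0,60],
  [37,4,-1,0,60],
  [37,4,-1,0,60],
  [37,4,-1,0,60],
  [37,4,-1,0,60],
  [37,5,-1,0,60],
  [37,4,-1,0,60],
  [37,5,-1,0,60],
], grip_force=50)

```text
t: 30.35
eef_pos: [0.5359, 0.2405, 0.2082]
orientation: [2.199, 2.201, -0.072]
contact_force: [0.3, 0.2, 0.1]
opening: 0.708
grip_force: 0.0
```

Request:
jog_arm([
  [37,4,-2,0,60],
  [36,5,-1,0,60],
  [1,0,22,0,60],
  [2,0,20,0,60],
  [0,0,0,0,60],
  [0,0,0,0,60],
])

```text
t: 30.95
eef_pos: [0.5448, 0.313, 0.1658]
orientation: [2.199, 2.2, -0.071]
contact_force: [-0.3, 0.3, 0.8]
opening: 0.703
grip_force: 0.0
```

```bash
python3 - <<'E'
from h import *
rows([([.547,.3135,.096],90,60)])
E
```

```text
t 30.95 pos [0.5448 0.313  0.1658] x [-0.001  0.999 -0.054] y [ 1.     0.    -0.011] z [-0.011 -0.054 -0.998] op 0.703 F [-0.3  0.3  0.8] g 0.0 j [-0.05  0.61 -0.81  1.66  0.51  1.14 -1.01]
[[2, 1, 35, 0, 60], [2, 2, 35, 0.1, 60]]
```

Request:
jog_arm([
  [2,1,34,0,60],
  [2,2,34,0,60],
  [0,0,0,0,60],
  [0,0,0,0,45],
  [0,0,0,0,20],
  [0,0,0,0,20],
  [0,0,0,0,20],
  [0,0,0,0,20],
])

```text
t: 31.75
eef_pos: [0.5484, 0.315, 0.1009]
orientation: [2.198, 2.199, -0.063]
contact_force: [0.1, -0.4, 5.6]
opening: 0.409
grip_force: 50.5
```

Request:
jog_arm([
  [0,0,0,0,20],
  [0,0,-5,0,20],
  [-0.5,0,-10,0,20],
  [-0.5,0,-15,0,20],
  [-1,0,-20,0,20],
  [-1,0,-20,0,20],
  [0,0,0,0,20],
])

```text
t: 32.45
eef_pos: [0.5496, 0.3162, 0.1724]
orientation: [2.198, 2.199, -0.058]
contact_force: [0.3, 0.5, -0.8]
opening: 0.409
grip_force: 50.0
```

```bash
python3 - <<'E'
from h import *
p,R=rows([([.576,-.0035,.165],90,20),([.576,-.0035,.14],90,20)],step=30);print(p)
E
```

```text
t 32.45 pos [0.5496 0.3162 0.1724] x [-0.     0.999 -0.049] y [ 1.     0.    -0.004] z [-0.004 -0.049 -0.999] op 0.409 F [ 0.3  0.5 -0.8] g 50.02645432949066 j [-0.05  0.6  -0.81  1.64  0.51  1.15 -1.01]
[[-29, 2, 2, 0, 20], [-29, 2, 2, 0, 20], [-29, 2, 2, 0, 20], [-29, 3, 2, 0, 20], [-29, 2, 2, 0, 20], [-29, 3, 2, 0, 20], [-29, 2, 2, 0, 20], [-29, 3, 2, 0, 20]]
[[-29, 2, 2, 0, 20], [-29, 3, 2, 0, 20], [-29, 2, 3, 0, 20], [1, 1, 25, 0, 20]]
[ 0.57648598 -0.0038107   0.13994337]
```

Request:
jog_arm([
  [-29,2,2,0,20],
  [-29,2,2,0,20],
  [-29,2,2,0,20],
  [-29,3,2,0,20],
  [-29,2,2,0,20],
  [-29,3,2,0,20],
  [-29,2,2,0,20],
  [-29,3,2,0,20],
])

```text
t: 33.25
eef_pos: [0.5666, 0.0806, 0.164]
orientation: [2.199, 2.2, -0.07]
contact_force: [0.9, 0.2, -1.6]
opening: 0.408
grip_force: 50.1
```

Request:
jog_arm([
  [-29,2,2,0,20],
  [-29,3,2,0,20],
  [-29,2,3,0,20],
  [0,0,0,0,20],
  [1,1,20,0,20],
  [0,0,0,0,20],
  [0,0,0,0,20],
])

```text
t: 33.95
eef_pos: [0.5745, -0.0048, 0.1418]
orientation: [2.199, 2.201, -0.07]
contact_force: [0.5, 0.5, -1.9]
opening: 0.407
grip_force: 50.2
```

```bash
python3 - <<'E'
from h import *
p,R=rows([([.576,-.004,.134],90,20)]);
b=snap('side','s11');cv2.imwrite('pics/p11.png',cv2.resize(b[100:240,170:300],(520,560))[:,:,::-1])
E
```

```text
t 33.95 pos [ 0.5745 -0.0048  0.1418] x [-0.002  0.999 -0.052] y [ 1.     0.001 -0.011] z [-0.011 -0.052 -0.999] op 0.407 F [ 0.5  0.5 -1.9] g 50.232444405555725 j [ 0.5   0.53 -0.8   1.83  0.5   1.01 -0.52]
[[1, 2, 8, 0.1, 20]]
```

View pics/p11.png

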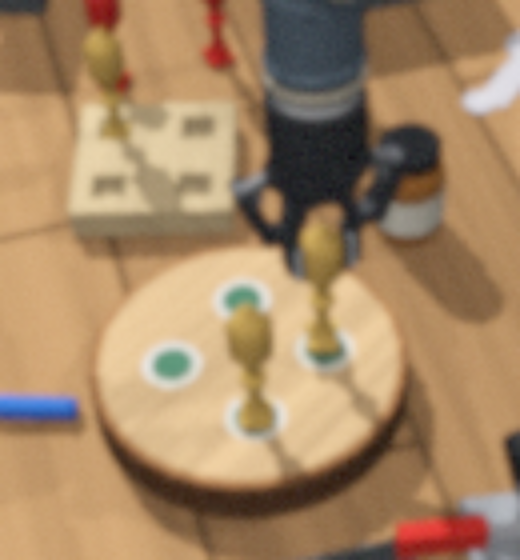

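The second finial hovers upright over spot S0 (crop (322,345)). I'll lower it.

Request:
jog_arm([
  [1,1,8,0,20],
  [0,0,1,0,20],
  [0,0,1,0,20],
  [0,0,0,0,20],
])

```text
t: 34.4
eef_pos: [0.5759, -0.0048, 0.1319]
orientation: [2.199, 2.2, -0.069]
contact_force: [0.7, -0.3, -2.5]
opening: 0.407
grip_force: 50.2
```

Request:
jog_arm([
  [0,0,1,0,20],
  [0,0,0,0,20],
])

```text
t: 34.6
eef_pos: [0.576, -0.0049, 0.1311]
orientation: [2.199, 2.2, -0.068]
contact_force: [0.1, -0.5, -2.7]
opening: 0.404
grip_force: 50.2
```

Request:
jog_arm([
  [0,0,1,0,20],
  [0,0,0,0,20],
])

```text
t: 34.8
eef_pos: [0.5761, -0.0048, 0.1309]
orientation: [2.198, 2.199, -0.069]
contact_force: [-1.9, 0.2, 5.5]
opening: 0.403
grip_force: 50.8
```

Request:
jog_arm([
  [0,0,0,0,33],
  [0,0,0,0,34],
  [0,0,0,0,35],
  [0,0,0,0,36],
  [0,0,0,0,37],
  [0,0,0,0,38],
  [0,0,0,0,40],
  [0,0,0,0,42],
], grip_force=20)

```text
t: 35.6
eef_pos: [0.5759, -0.0049, 0.1298]
orientation: [2.199, 2.2, -0.068]
contact_force: [-0.4, -0.4, -0.7]
opening: 0.496
grip_force: 0.0
```

Request:
jog_arm([
  [0,0,0,0,46],
  [0,0,0,0,50],
  [0,0,0,0,54],
  [0,0,0,0,58],
  [0,0,0,0,60],
  [-0.5,0,-10,0,60],
  [-1,0,-20,0,60],
  [-1,0,-25,0,60],
])

```text
t: 36.4
eef_pos: [0.5759, -0.0046, 0.1855]
orientation: [2.199, 2.201, -0.07]
contact_force: [0.6, -0.6, 0.1]
opening: 0.702
grip_force: 0.0
```

Request:
jog_arm([
  [-2,0,-35,0,60],
  [0,0,0,0,60],
])

```text
t: 36.6
eef_pos: [0.5797, -0.0034, 0.2256]
orientation: [2.194, 2.195, -0.057]
contact_force: [0.4, -0.8, 0.8]
opening: 0.707
grip_force: 0.0
```

```bash
python3 - <<'E'
from h import *
b=snap('side','s12')
print([(d['pixel'],round(d['score'],2)) for d in env.silhouettes('side','finial0')][:4])
rows([([.4715,.338,.215],90,60),([.4715,.338,.168],90,60)])
E
```

```text
[([199.3, 114.4], 0.72), ([233.1, 186.9], 0.64), ([247.9, 169.0], 0.56), ([224.3, 100.1], 0.55)]
t 36.7 pos [ 0.5772 -0.0046  0.2214] x [-0.001  0.999 -0.053] y [ 1.     0.    -0.007] z [-0.007 -0.053 -0.999] op 0.705 F [ 0.1 -0.9  0. ] g 0.0 j [ 0.54  0.45 -0.85  1.74  0.42  1.15 -0.45]
[[38, -12, -1, 0, 60], [38, -12, -1, 0, 60], [38, -12, -1, 0, 60], [38, -12, -1, 0, 60], [38, -12, -1, 0, 60], [38, -11, -2, 0, 60], [38, -12, -1, 0, 60], [38, -11, -2, 0, 60]]
[[38, -12, -1, 0, 60], [1, 0, 23, 0, 60], [2, 1, 24, 0, 60]]
```

Request:
jog_arm([
  [38,-12,-1,0,60],
  [38,-12,-1,0,60],
  [38,-12,-1,0,60],
  [38,-12,-1,0,60],
  [38,-12,-1,0,60],
  [38,-11,-2,0,60],
  [38,-12,-1,0,60],
  [38,-11,-2,0,60],
], grip_force=50)

```text
t: 37.5
eef_pos: [0.4814, 0.3001, 0.2137]
orientation: [2.199, 2.2, -0.072]
contact_force: [0.5, 0.1, 0.2]
opening: 0.702
grip_force: 0.0
```

Request:
jog_arm([
  [38,-12,-1,0,60],
  [1,0,23,0,60],
  [2,1,23,0,60],
  [0,0,0,0,60],
  [0,0,0,0,60],
])

```text
t: 38.0
eef_pos: [0.4709, 0.3375, 0.1674]
orientation: [2.199, 2.2, -0.071]
contact_force: [0.7, -1.0, 0.6]
opening: 0.701
grip_force: 0.0
```

```bash
python3 - <<'E'
from h import *
rows([([.4715,.338,.097],90,60)])
E
```

```text
t 38.0 pos [0.4709 0.3375 0.1674] x [-0.001  0.999 -0.054] y [ 1.     0.    -0.011] z [-0.011 -0.054 -0.998] op 0.701 F [ 0.7 -1.   0.6] g 0.0 j [-0.09  0.54 -0.86  1.77  0.49  1.1  -1.13]
[[2, 1, 35, 0, 60], [2, 0, 35, 0, 60]]
```

Request:
jog_arm([
  [2,1,34,0,60],
  [2,0,34,0,60],
  [0,0,0,0,60],
  [0,0,0,0,45],
  [0,0,0,0,20],
  [0,0,0,0,20],
  [0,0,0,0,20],
  [0,0,0,0,20],
])

```text
t: 38.8
eef_pos: [0.4723, 0.3396, 0.1022]
orientation: [2.198, 2.199, -0.063]
contact_force: [-1.0, 0.3, 6.7]
opening: 0.405
grip_force: 50.4
```

Request:
jog_arm([
  [0,0,0,0,20],
  [0,0,-5,0,20],
  [-0.5,0,-10,0,20],
  [-0.5,0,-15,0,20],
  [-1,0,-20,0,20],
  [-1,0,-20,0,20],
  [0,0,0,0,20],
])

```text
t: 39.5
eef_pos: [0.4734, 0.3408, 0.1735]
orientation: [2.199, 2.199, -0.058]
contact_force: [-0.1, 1.0, -2.2]
opening: 0.405
grip_force: 50.0
```

```bash
python3 - <<'E'
from h import *
p,R=rows([([.5242,.0695,.168],90,20),([.5242,.0695,.141],90,20)],step=30);print(p)
E
```

```text
t 39.5 pos [0.4734 0.3408 0.1735] x [-0.     0.999 -0.049] y [ 1.     0.    -0.004] z [-0.004 -0.049 -0.999] op 0.405 F [-0.1  1.  -2.2] g 49.97743785381317 j [-0.09  0.54 -0.87  1.76  0.48  1.11 -1.13]
[[-27, 5, 2, 0, 20], [-27, 5, 2, 0, 20], [-27, 5, 2, 0, 20], [-27, 5, 2, 0, 20], [-27, 5, 2, 0, 20], [-27, 5, 2, 0, 20], [-27, 5, 2, 0, 20], [-27, 5, 2, 0, 20]]
[[-27, 5, 1, 0, 20], [-28, 6, 2, 0, 20], [2, 0, 26, 0, 20]]
[0.5243219  0.06993653 0.14147389]
```

Request:
jog_arm([
  [-27,5,2,0,20],
  [-27,5,2,0,20],
  [-27,5,2,0,20],
  [-27,5,2,0,20],
  [-27,5,2,0,20],
  [-27,5,2,0,20],
  [-27,5,2,0,20],
  [-27,5,2,0,20],
])

```text
t: 40.3
eef_pos: [0.5119, 0.1212, 0.1645]
orientation: [2.199, 2.2, -0.07]
contact_force: [0.1, -0.8, -1.4]
opening: 0.411
grip_force: 50.0
```

Request:
jog_arm([
  [-27,5,1,0,20],
  [-28,6,2,0,20],
  [0,0,0,0,20],
  [1,0,22,0,20],
  [0,0,0,0,20],
  [0,0,0,0,20],
])

```text
t: 40.9
eef_pos: [0.5224, 0.0678, 0.1425]
orientation: [2.198, 2.202, -0.07]
contact_force: [0.4, 0.2, -1.9]
opening: 0.407
grip_force: 50.2
```

```bash
python3 - <<'E'
from h import *
p,R=rows([([.5242,.0695,.135],90,20)]);
b=snap('side','s13');cv2.imwrite('pics/p13.png',cv2.resize(b[100:240,170:300],(520,560))[:,:,::-1])
E
```

```text
t 40.9 pos [0.5224 0.0678 0.1425] x [-0.002  0.999 -0.053] y [ 1.     0.001 -0.011] z [-0.011 -0.053 -0.999] op 0.407 F [ 0.4  0.2 -1.9] g 50.16822159290314 j [ 0.42  0.47 -0.85  1.93  0.48  0.97 -0.67]
[[2, 2, 7, 0.1, 20]]
```

View pics/p13.png

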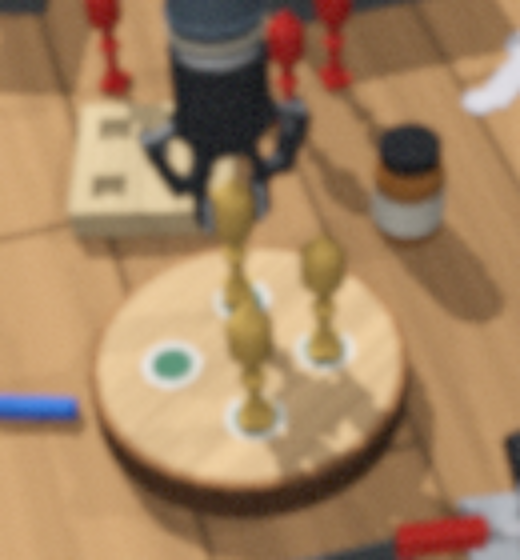

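Two finials stand upright. The third is over spot S1 (crop (240,300)), so I'll lower it.

Request:
jog_arm([
  [2,2,7,0,20],
  [0,0,2,0,20],
  [0,0,1,0,20],
  [0,0,0,0,20],
])

```text
t: 41.35
eef_pos: [0.5249, 0.0689, 0.1325]
orientation: [2.199, 2.2, -0.068]
contact_force: [-1.1, -0.1, -1.0]
opening: 0.408
grip_force: 50.2
```

Request:
jog_arm([
  [0,0,1,0,20],
  [0,0,0,0,20],
])

```text
t: 41.55
eef_pos: [0.5251, 0.0689, 0.1322]
orientation: [2.198, 2.199, -0.068]
contact_force: [-0.9, -0.2, 3.7]
opening: 0.407
grip_force: 50.7
```

Request:
jog_arm([
  [0,0,0,0,33],
  [0,0,0,0,34],
  [0,0,0,0,35],
  [0,0,0,0,36],
  [0,0,0,0,37],
  [0,0,0,0,38],
  [0,0,0,0,40],
  [0,0,0,0,42],
], grip_force=20)

```text
t: 42.35
eef_pos: [0.5249, 0.0687, 0.1314]
orientation: [2.199, 2.2, -0.068]
contact_force: [0.2, -0.7, 0.0]
opening: 0.489
grip_force: 0.0
```

Request:
jog_arm([
  [0,0,0,0,46],
  [0,0,0,0,50],
  [0,0,0,0,54],
  [0,0,0,0,58],
  [0,0,0,0,60],
  [-0.5,0,-10,0,60],
  [-1,0,-20,0,60],
  [-1,0,-25,0,60],
])

```text
t: 43.15
eef_pos: [0.5249, 0.069, 0.1872]
orientation: [2.199, 2.201, -0.07]
contact_force: [1.0, -0.1, 0.2]
opening: 0.7
grip_force: 0.0
```

Request:
jog_arm([
  [-2,0,-35,0,60],
  [-2,0,-35,0,60],
  [0,0,0,0,60],
])

```text
t: 43.45
eef_pos: [0.5287, 0.0704, 0.2623]
orientation: [2.195, 2.195, -0.056]
contact_force: [-0.3, 0.2, -0.5]
opening: 0.703
grip_force: 0.0
```

```bash
python3 - <<'E'
from h import *
b=snap('side','s14')
print([(d['pixel'],round(d['score'],2)) for d in env.silhouettes('side','finial0')][:4])
rows([([.60,.0,.26],110,45),([.588,-.24,.23],170,45)])
cv2.imwrite('pics/p14.png',cv2.resize(b[100:300,170:360],(570,600))[:,:,::-1])
E
```

```text
[([247.1, 170.3], 0.83), ([195.0, 103.1], 0.67), ([243.3, 127.8], 0.66), ([250.5, 103.2], 0.61)]
t 43.55 pos [0.5264 0.0689 0.2579] x [-0.     0.999 -0.053] y [ 1.     0.    -0.007] z [-0.007 -0.053 -0.999] op 0.702 F [-0.4 -0.4 -1. ] g 0.0 j [ 0.5   0.35 -0.92  1.79  0.35  1.18 -0.54]
[[-23, 25, 0, -7, 45], [-26, 21, 1, -6, 45], [-28, 19, 0, -7, 45], [-27, -12, 5, -7, 45], [-26, -15, 5, -8, 45], [-24, -18, 5, -7, 45], [-21, -21, 6, -8, 45], [-18, -24, 5, -7, 45]]
[[-15, -26, 6, -8, 45], [-11, -27, 5, -7, 45], [-8, -29, 6, -8, 45]]
```

View pics/p14.png

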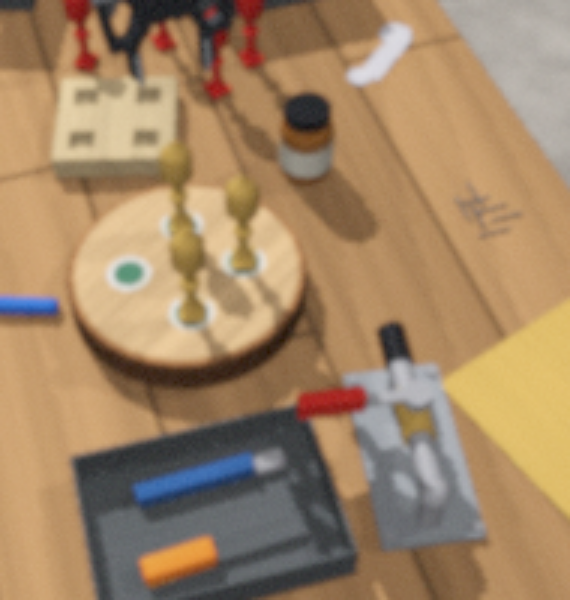

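All three finials stand, the rack is empty, the tools are in the tray and the lever is shut. Now I go to the valve.

Request:
jog_arm([
  [-23,25,0,-7,45],
  [-26,21,1,-6,45],
  [-28,19,0,-7,45],
  [-27,-12,0,-7,45],
  [-26,-15,0,-8,45],
  [-24,-18,2,-7,45],
  [-21,-21,5,-8,45],
  [-18,-24,5,-7,45],
])

```text
t: 44.35
eef_pos: [0.5912, -0.151, 0.2531]
orientation: [0.881, 3.011, -0.084]
contact_force: [0.6, -0.3, -1.8]
opening: 0.529
grip_force: 0.0
```

Request:
jog_arm([
  [-15,-26,6,-8,45],
  [-11,-27,5,-7,45],
  [-8,-29,6,-8,45],
  [0,0,0,0,45],
  [0,0,0,0,45],
])

```text
t: 44.85
eef_pos: [0.5868, -0.2401, 0.2407]
orientation: [-0.276, -3.121, 0.081]
contact_force: [-0.4, 0.8, -0.0]
opening: 0.527
grip_force: 0.0
```

```bash
python3 - <<'E'
from h import *
rows([([.5875,-.2407,.15],170,45),([.5875,-.2407,.088],170,45)])
E
```

```text
t 44.85 pos [ 0.5868 -0.2401  0.2407] x [-0.984  0.176  0.003] y [ 0.175  0.983 -0.052] z [-0.012 -0.051 -0.999] op 0.527 F [-0.4  0.8 -0. ] g 0.0 j [ 1.03  0.65 -1.14  1.59  0.65  1.32  1.18]
[[0, 1, 30, 0, 45], [-1, 2, 30, -0.1, 45], [0, 1, 31, 0, 45], [0, 2, 31, 0, 45], [0, 1, 31, 0, 45]]
```

Request:
jog_arm([
  [0,1,30,0,45],
  [-1,2,30,0,45],
  [0,1,31,0,45],
  [0,2,31,0,45],
  [0,0,0,0,45],
])

```text
t: 45.35
eef_pos: [0.5856, -0.2384, 0.1161]
orientation: [-0.268, -3.116, 0.081]
contact_force: [-0.2, -0.4, -0.2]
opening: 0.529
grip_force: 0.0
```

```bash
python3 - <<'E'
from h import *
rows([([.5875,-.2407,.088],170,45)])
E
```

```text
t 45.35 pos [ 0.5856 -0.2384  0.1161] x [-0.985  0.171  0.009] y [ 0.17   0.984 -0.053] z [-0.017 -0.05  -0.999] op 0.529 F [-0.2 -0.4 -0.2] g 0.0 j [ 0.98  0.76 -1.04  1.71  0.78  1.14  1.08]
[[-2, -1, 28, 0.2, 45]]
```

Request:
jog_arm([
  [-1,0,27,0,45],
  [0,0,0,0,45],
  [0,0,0,0,5],
  [0,0,0,0,5],
  [0,0,0,0,5],
  [0,0,0,0,5],
  [0,0,0,0,5],
], grip_force=25)

```text
t: 46.05
eef_pos: [0.5905, -0.2409, 0.0954]
orientation: [-0.272, -3.127, 0.082]
contact_force: [-1.3, 1.7, 6.6]
opening: 0.181
grip_force: 26.8
```

```bash
python3 - <<'E'
from h import *
s,R=st();p=np.array(s['eef_pos'])[:2]-[.6715,-.2554];print(np.linalg.norm(p),np.degrees(np.arctan2(p[1],p[0])),np.degrees(np.arctan2(R[1,0],R[0,0])))
E
```

```text
t 46.05 pos [ 0.5905 -0.2409  0.0954] x [-0.985  0.173 -0.003] y [ 0.173  0.984 -0.052] z [-0.006 -0.052 -0.999] op 0.181 F [-1.3  1.7  6.6] g 26.767900939739775 j [ 0.97  0.79 -1.03  1.72  0.81  1.11  1.06]
0.08226688315781724 169.87797976902507 170.0492248428009
```

Request:
jog_arm([
  [-0.7,10.7,-0.5,7.5,5],
  [-0.7,10.7,-0.5,7.5,5],
  [-0.7,10.7,-0.5,7.5,5],
  [-0.7,10.7,-0.5,7.5,5],
  [-0.7,10.7,-0.3,7.5,5],
  [0,0,0,0,5],
  [0,0,0,0,5],
])

```text
t: 46.75
eef_pos: [0.616, -0.195, 0.0953]
orientation: [1.255, 2.862, -0.08]
contact_force: [-2.1, 1.6, 9.3]
opening: 0.183
grip_force: 25.7
```

```bash
python3 - <<'E'
from h import *
s,R=st();p=np.array(s['eef_pos'])[:2]-[.6715,-.2554];print(np.linalg.norm(p),np.degrees(np.arctan2(p[1],p[0])),np.degrees(np.arctan2(R[1,0],R[0,0])))
E
```

```text
t 46.75 pos [ 0.616  -0.195   0.0953] x [-0.677  0.735 -0.035] y [ 0.736  0.676 -0.04 ] z [-0.006 -0.053 -0.999] op 0.183 F [-2.1  1.6  9.3] g 25.718873416772112 j [ 0.81  0.73 -0.89  1.7   0.71  1.05  0.41]
0.08206066354995264 132.56606201642055 132.66693557084253
```

Request:
jog_arm([
  [-0.7,10.7,-0.4,7.5,5],
  [0,0,0,0,5],
  [0,0,0,0,5],
  [0,0,0,0,30],
  [0,0,0,0,45],
  [0,0,0,0,45],
  [0,0,0,0,45],
])

```text
t: 47.45
eef_pos: [0.6225, -0.1895, 0.0924]
orientation: [1.442, 2.773, -0.081]
contact_force: [0.5, 0.2, -0.2]
opening: 0.53
grip_force: 0.0
```

Request:
jog_arm([
  [-0.5,0,-15,0,45],
  [-1,0,-40,0,45],
  [-1,0,-40,0,45],
  [-2,0,-40,0,45],
  [0,0,0,0,45],
])

```text
t: 47.95
eef_pos: [0.6305, -0.1845, 0.2357]
orientation: [1.436, 2.762, -0.073]
contact_force: [1.0, 1.3, 0.2]
opening: 0.527
grip_force: 0.0
```

```bash
python3 - <<'E'
from h import *
s,R=st()
b=snap('side','s15')
for nm in ['valve_grip','valve_pivot']:
    q=env.tip_of('side',nm);print(nm,[(onz('side',d['pixel'],.098)[:2].round(4),round(d['score'],2)) for d in q[:2]])
def red(c,im):
    hsv=cv2.cvtColor(im,cv2.COLOR_RGB2HSV);m=((hsv[...,0]<8)|(hsv[...,0]>172))&(hsv[...,1]>150)&(hsv[...,2]>90)
    n,l,s,ce=cv2.connectedComponentsWithStats(m.astype(np.uint8))
    for i in range(1,n):
        X=onz(c,ce[i],.1)
        if s[i,4]>30 and abs(X[0]-.62)<.1 and abs(X[1]+.2)<.1:
            ys,xs=np.nonzero(l==i);P=np.array([onz(c,(x,y),.1)[:2] for x,y in zip(xs,ys)])
            w,v=np.linalg.eigh(np.cov(P.T));d=P.mean(0)-[.6715,-.2554];print('red',P.mean(0),np.degrees(np.arctan2(v[1,1],v[0,1]))%180,'from pivot',np.degrees(np.arctan2(d[1],d[0])),s[i,4])
red('side',b)
red('side',cv2.imread('pics/s14.png')[:,:,::-1]); red('side',cv2.imread('pics/s0.png')[:,:,::-1])
E
```

```text
t 47.95 pos [ 0.6305 -0.1845  0.2357] x [-0.574  0.817 -0.046] y [ 0.819  0.573 -0.029] z [ 0.003 -0.054 -0.999] op 0.527 F [1.  1.3 0.2] g 0.0 j [ 0.81  0.6  -0.94  1.55  0.56  1.26  0.39]
valve_grip [(array([ 0.6134, -0.1931]), 0.81), (array([ 0.4403, -0.0208]), 0.21)]
valve_pivot [(array([ 0.6696, -0.2488]), 0.9), (array([ 0.4563, -0.2711]), 0.18)]
red [ 0.62290742 -0.18321217] 124.09418103083459 from pivot 123.94610876475542 166
red [ 0.58678064 -0.2394958 ] 172.24153404100556 from pivot 169.36772371195286 172
red [ 0.64219674 -0.17559847] 109.28963423643705 from pivot 110.16332401596183 153
```

```bash
python3 - <<'E'
from h import *
rows([([.64,-.12,.28],100,45),([.58,.26,.28],90,45)],step=45)
E
```

```text
t 48.1 pos [ 0.6265 -0.1858  0.2282] x [-0.574  0.818 -0.038] y [ 0.819  0.573 -0.038] z [-0.01  -0.053 -0.999] op 0.528 F [-0.7  0.8 -1.2] g 0.0 j [ 0.81  0.61 -0.94  1.56  0.56  1.26  0.39]
[[15, 16, -18, 8, 45], [17, 13, -19, 9, 45], [18, 11, -18, 8, 45], [43, 1, -2, 1, 45], [43, 0, -2, 1, 45], [43, -1, -2, 1, 45], [42, -1, -2, 1, 45], [43, -2, -2, 1, 45]]
[[42, -3, -3, 1, 45], [42, -4, -2, 1, 45], [43, -5, -3, 2, 45], [42, -6, -2, 1, 45]]
```

Request:
jog_arm([
  [15,16,-18,8,45],
  [17,13,-19,8.5,45],
  [18,11,-18,8,45],
  [43,1,-2,1,45],
  [43,0,-2,1,45],
  [43,-1,-2,1,45],
  [42,-1,-2,1,45],
  [43,-2,-2,1,45],
])

```text
t: 48.9
eef_pos: [0.6046, 0.0925, 0.2769]
orientation: [2.094, 2.304, -0.075]
contact_force: [0.5, -0.1, 0.4]
opening: 0.53
grip_force: 0.0
```

Request:
jog_arm([
  [42,-3,-3,1,45],
  [42,-4,-2,1,45],
  [43,-5,-3,2,45],
  [42,-6,-2,1,45],
  [0,0,0,0,45],
  [0,0,0,0,45],
])

```text
t: 49.5
eef_pos: [0.5756, 0.2604, 0.2785]
orientation: [2.186, 2.214, -0.073]
contact_force: [0.5, -0.8, 0.6]
opening: 0.525
grip_force: 0.0
```

```bash
python3 - <<'E'
from h import *
st();a=snap('top','t16');b=snap('side','s16')
def red(c,im,z):
    hsv=cv2.cvtColor(im,cv2.COLOR_RGB2HSV);m=((hsv[...,0]<8)|(hsv[...,0]>172))&(hsv[...,1]>150)&(hsv[...,2]>90)
    n,l,s,ce=cv2.connectedComponentsWithStats(m.astype(np.uint8))
    for i in range(1,n):
        X=onz(c,ce[i],.1)
        if s[i,4]>30 and abs(X[0]-.62)<.1 and abs(X[1]+.2)<.1:
            ys,xs=np.nonzero(l==i);P=np.array([onz(c,(x,y),z)[:2] for x,y in zip(xs,ys)])
            w,v=np.linalg.eigh(np.cov(P.T));d=P.mean(0)-[.6715,-.2554];print(c,P.mean(0),np.degrees(np.arctan2(v[1,1],v[0,1]))%180,np.degrees(np.arctan2(d[1],d[0])),s[i,4])
red('top',a,.105);red('top',cv2.imread('pics/t7.png')[:,:,::-1],.105);red('top',cv2.imread('pics/t0.png')[:,:,::-1],.105);red('side',b,.1)
cv2.imwrite('pics/p16.png',np.hstack([cv2.resize(a[130:290,180:380],(400,320)),cv2.resize(b[120:280,170:370],(400,320))])[:,:,::-1])
E
```

```text
t 49.5 pos [0.5756 0.2604 0.2785] x [-0.013  0.998 -0.054] y [ 1.     0.012 -0.012] z [-0.012 -0.054 -0.998] op 0.525 F [ 0.5 -0.8  0.6] g 0.0 j [ 0.08  0.52 -0.88  1.52  0.44  1.34 -0.84]
top [ 0.62113085 -0.18377838] 124.9564816220502 125.11747128476821 150
top [ 0.5857533  -0.23940914] 168.4157487378578 169.43628418778036 164
top [ 0.64010796 -0.17700911] 112.17154571268678 111.82388948552999 140
side [ 0.62290881 -0.18426566] 124.09458227318447 124.33661007036594 182
```

View pics/p16.png

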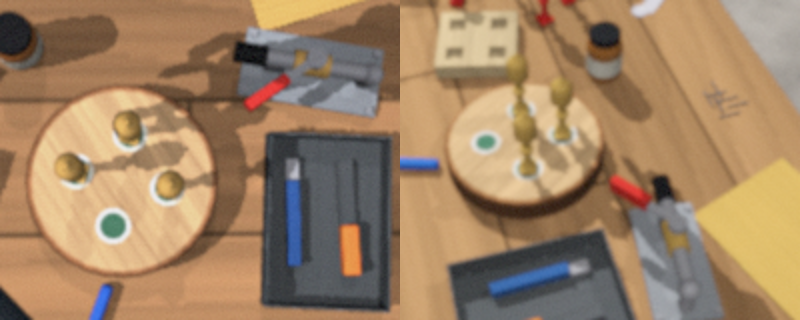

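Both views show the three finials upright on three spots, the tools in the tray and the jar in its place. The lever angle has changed by about 45° from shut (top view 125.1° against 169.4° shut). I'm handing it in.

```bash
python3 -c "
from workcell import env
print(env.close_job())"
```

```text
the job is handed in; nothing more can be done
None
```

I handed the job in at about 50 s: the file and chisel are in the tray, all three brass finials stand upright on green spots (placed with the air shut), and the valve lever is half open at about 45°; the jar, tin and red look-alikes were not touched.

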